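# Load the slide carrier under the scanning bridge

### The job

Load the slide scanner: with the fingertips, push the slide carrier flat along the stage, in between the guide rails and under the low bridge, until it is fully home against the end stop, then swing the retaining gate fully shut behind it. Only push: the carrier is never picked up or tipped, and the things standing around the stage are left where they are.

Things in the scene. Friction and masses are not known exactly. Their poses are not given: they have to be found in the camera images.
- stage: Fixed slide-scanning stage: base plate 347 x 160 x 6 mm (x -265..+82, y -80..+80). Origin: underside of the plate, right below the centre of the carrier when home. +x: along the channel, the way in; +y: to its left, away from the gate pivot; z up. Plate top at z 6. x < -80 is the bare loading area. The end stop's rubber buffers face -x at x = +64
- mouth (a point): Centre of the channel mouth, on the plate's top, at stage x -61 mm. Guide rails 12 mm high: inner faces at stage y = +/-44.5 mm from x -40 to the end stop; flared lead-ins widen to about y = +/-55 mm at the mouth. Axes as the stage
- bridge (a point): Middle of the underside of the low white bridge, 21 mm above the worktop (15 mm above the plate). Two cross-bars span stage x -28..+28 mm and all the channel's width, top 31 mm above the worktop; on them stands the black scanning head, x -15..+15, y -31..+31 mm, up to 69 mm above the worktop
- carrier: Loose flat grey carrier with four glass microscope slides in its top, 128 (x) x 86 (y) x 12 mm, about 140 g. Origin: centre of its underside. Starts on the loading area, a little off-centre and askew, its x roughly along the stage's x. Home: leading edge on the stop, origin at stage x 0, y 0, z 6 mm, trailing edge at x -64, 36 mm before the bridge; 1.5 mm play to each rail, 3 mm headroom
- gate (a joint): Angle of the retaining gate, rad: 0 = shut across the mouth behind the carrier; grows as it swings out and back (limit 2.2). Starts wide open. At angle a it points to (-sin a, cos a) in the stage's x, y. No spring: stays where left; about 0.5 N at the knob moves it. Shut, its face stands 1.5 mm behind the trailing edge of a carrier that is home
- gate_pivot (a point): Vertical pivot of the gate, at stage x -71.5, y -66 mm, 9 mm above the worktop. The gate is a level aluminium bar, 12 mm wide, 9 mm high (9 to 18 mm above the worktop), reaching 90 mm from here; hub radius 8 mm
- gate_knob (a point): Middle of the upright black finger knob on the gate bar: 14 mm diameter, 17 to 45 mm above the worktop, this point at 31 mm; 82 mm from the pivot. Moves with the gate
- slide_case: Bystander: closed white slide box 93 x 100 x 46 mm beside the loading area, on the far side from the robot; origin at the centre of its underside. Leave alone. (A white bench analyser 335 mm tall stands fixed beyond the loading end: its front face at world x 0.51 m, its right side at world y 0.44 m. Keep the arm clear of it)
- flat_carton: Bystander: flat white carton 90 x 125 x 27 mm beside the bridge, on the far side from the robot; origin at the centre of its underside. Leave alone. (A beige centrifuge 205 mm tall stands fixed to the right of the stage: front at world x 0.58 m, left side at world y -0.05 m)
- open_tray: Bystander: shallow open white tray 78 x 138 x 30 mm on the robot's side of the stage's stop end; origin at the centre of its underside. Leave alone

How it is judged:
On the way, in this order (a step that is already met when the one before it is completed fails the run):
1. the carrier is under the bridge, within 12 mm of home (x of carrier in the frame of stage above -0.012 m and z of carrier in the frame of stage below 0.009 m), for 0.1 s.
2. the gate is shut behind it (value of joint gate below 0.06 rad and x of carrier in the frame of stage above -0.004 m), for 0.1 s.
At the end, for the whole second after the job is handed in: The carrier lies flat on the stage plate between the rails under the bridge, within 4 mm of home against the end stop and square to the rails, at rest, and the gate is shut behind it (within 0.06 rad) (all of step 2 and x of carrier in the frame of stage below 0.004 m and y of carrier in the frame of stage between -0.004 and 0.004 m and z of carrier in the frame of stage below 0.008 m and angle between the x axis of carrier and the x axis of stage, either way round below 0.05 rad and angle between carrier's own z axis and vertical below 0.03 rad and linear speed of carrier below 0.01 m/s); the robot touches nothing.
It fails at once if the carrier is picked up: more than 8 mm off the stage plate (z of carrier in the frame of stage above 0.014 m).
It fails at once if the carrier is tipped by more than about 6 degrees (angle between carrier's own z axis and vertical above 0.1 rad).
It fails at once if the slide case is moved by more than 15 mm (distance of slide_case from where it was at the start of the episode above 0.015 m).
It fails at once if the flat carton is moved by more than 15 mm (distance of flat_carton from where it was at the start of the episode above 0.015 m).
It fails at once if the open tray is moved by more than 15 mm (distance of open_tray from where it was at the start of the episode above 0.015 m).
It also fails if it takes over 61 s, if anything falls off the work surface, if the arm or the gripper's body presses on something with over 40 N, if the wrist force passes 120 N, or if a joint passes its speed limit or range.

### The arm

A 7-joint arm with a two-finger parallel gripper is mounted at the origin on a cart in front of the work surface, level with it; the furniture and walls round the work are solid. World frame = base frame: x ahead of the robot, y to its left, z up, the work surface at z = 0. Lengths are in m, angles in rad, forces in N, time in s.
With the tool pointing down it reaches from about 0.4 to 0.85 m from the base axis. Payload 10.4 kg.
Tool frame: the origin (TCP) lies at the very end of the fingers, on their centre line; the grasp point (between the pads) lies 19 mm behind it; z points along the fingers, x is the direction in which the jaws open and shut, and the axes are right-handed (so a half turn about z gives the same grasp; the last joint's range is limited). The gripper opens to 85 mm and grips with 20 to 120 N. Pads are 22 mm wide; open, the fingers measure 114 mm over their backs; the gripper's body (76 mm by 85 mm) begins 54 mm behind the grasp point. The pads swing forward as they close: fully open they stand 13 mm farther back than shut.
Start: joints at [1.205, 0.332, -0.065, 1.46, 0.022, 1.35, -0.088], TCP at [0.21, -0.589, 0.209] pointing down, gripper open.
Joint ranges: [-2.6, 2.6], [-0.5, 2.12], [-1.47, 1.34], [0.16, 2.42], [-1.27, 4.41], [0.06, 2.06], [-2.6, 2.6]. Speed limits (rad/s): [2.22, 2.22, 2.79, 2.79, 3.14, 3.14, 3.14].

### API

Orientations are given as [roll, pitch, yaw] about the fixed x, y, z axes, in that order (R = Rz(yaw) Ry(pitch) Rx(roll)).
In Python, from plant import manip gives the robot as it stands. The module is installed in compiled form; this text tells all that it offers.
- The arm moves only by the shell command python3 -m pendant 'ROWS' [OPENING] [FORCE]. ROWS is JSON, a list of rows, each a list of 6 numbers: the shift along the tool's x, y, z in m, then the turn, a rotation vector about the tool's x, y, z in rad. A call has 1 to 5 rows; each row is the pose to reach, as a shift and turn from the pose measured when the call began, along the tool's axes at that moment; what a row does not reach only later rows make up. A row lasts 1/12 s, in which the tool goes at most 41.7 mm and 7.16 degrees, less where a joint would pass 70% of its speed; a pose out of reach is approached as far as the arm can. A call with a gripper value outside its range is refused whole. OPENING is the closure, from -1 (fully open) to 1 (shut), set as the call begins (- or left out, the last holds). The fingers move at their own pace and stop on an object; FORCE is the grip in N (left out, the last holds). Time passes only in rows, so rows that repeat a pose let the fingers close. It gives the time, the measured TCP pose, the force and the opening at its end, in the units of the state.
- manip.get_state(): the state, without advancing time (a new reading comes with each control period).
- manip.grab_frame(name): name is "scene" or "top" or "wrist"; returns a dict with "img" (384x512x3 uint8, blue, green, red), "depth" (384x512 float32, m along the optical axis (not along the pixel's ray), 0 where there is no reading), "fx", "fy", "cx", "cy" (pixels), "xyz" and "orientation" of the camera in the world. Camera axes: x right, y down, z forward; pixel columns grow to the right and rows downward; lengths in m; the calibration is good to about 2 mm. The wrist camera is an equidistant fisheye: a pixel r from the principal point sees the ray r / f radians off the axis. A picture is of the moment at which its call begins.
- manip.close_job(): hands the job in, once; it reports no verdict.
The state is a dict: "clock": time; "joint_pos": joint angles; "dq": joint speeds; "joint_torque": joint torques, N m; "tool_pos": TCP position; "orientation": TCP orientation; "contact_force": force on the tool from outside, world axes, zero at the start; "ft_torque": the same for the moment, N m; "finger_gap": opening from 0.0 (shut) to 1.0 (fully open).
Only numpy, scipy, OpenCV 4.12 (cv2) and the standard library are available. Lean on these libraries where they do the work, as an engineer would, in place of code of your own. Each camera call takes 0.05 s, during which the arm holds its last target.

## Working session

There is one attempt and no reset: what is moved stays moved. The work goes in short steps, Python scripts to look and compute and a shell command to move; the robot and the scene stay as the last step left them, time stands still between calls to the robot, and variables do not carry over. Pictures are saved under pics/ and viewed, and the job is handed in when it is done.

```bash
mkdir -p pics; python3 - <<'E'
from plant import manip
import cv2
print(manip.get_state())
for n in("scene","top"):
    f=manip.grab_frame(n);cv2.imwrite(f"pics/{n}0.png",f["img"]);print(n,f["fx"],f["fy"],f["cx"],f["cy"],f["xyz"],f["orientation"])
E
```

```text
{'clock': 0.0, 'joint_pos': array([ 1.20539606,  0.33288324, -0.06471688,  1.46096881,  0.02161071,
        1.34986313, -0.08848495]), 'dq': array([ 4.84892290e-04,  1.03444807e-03,  9.56915799e-04, -4.47776259e-04,
        1.96900393e-03, -9.16514475e-04, -3.00031305e-05]), 'joint_torque': array([-9.15909550e-04, -6.25453949e+01,  4.90352232e-02, -3.91599762e+01,
        1.63445977e-02,  9.96521849e-03, -3.99272483e-05]), 'tool_pos': array([ 0.20994116, -0.58825121,  0.20789576]), 'orientation': array([ 3.14152221e+00,  1.42471124e-03, -1.22794118e+00]), 'contact_force': array([-0.28751282,  0.25327317, -0.49581761]), 'ft_torque': array([0.03586402, 0.00222663, 0.01029056]), 'finger_gap': 0.9984990598808454}
scene 411.8665657397131 411.8665657397131 252.59958346920035 185.9954626503158 [0.13428304 0.56777839 0.64762346] [-2.33597446  0.00704876 -2.35964255]
top 391.5121117089178 391.5121117089178 258.8515279038873 196.6521371186506 [0.41800931 0.11437529 0.95134124] [-2.95029186 -0.00770755 -1.54592562]
```

View pics/scene0.png

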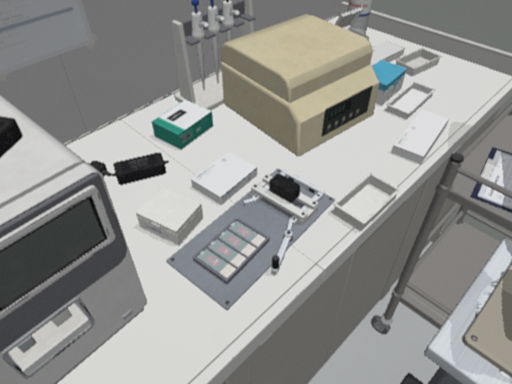

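View pics/top0.png

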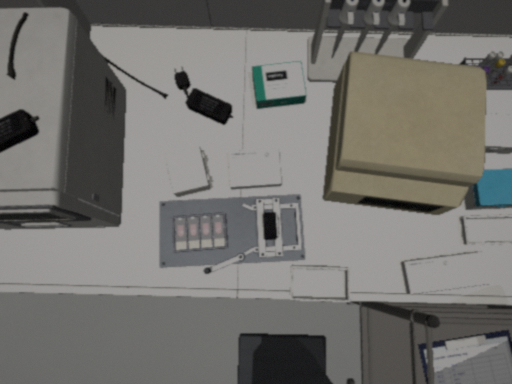

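```bash
python3 - <<'E'
import cv2
a=cv2.imread("pics/top0.png")[180:280,150:320];cv2.imwrite("pics/c1.png",cv2.resize(a,None,fx=4.7,fy=4.7,interpolation=cv2.INTER_CUBIC))
a=cv2.imread("pics/scene0.png")[150:310,160:350];cv2.imwrite("pics/c2.png",cv2.resize(a,None,fx=3.7,fy=3.7,interpolation=cv2.INTER_CUBIC))
E
```

```text
(no output)
```

View pics/c1.png

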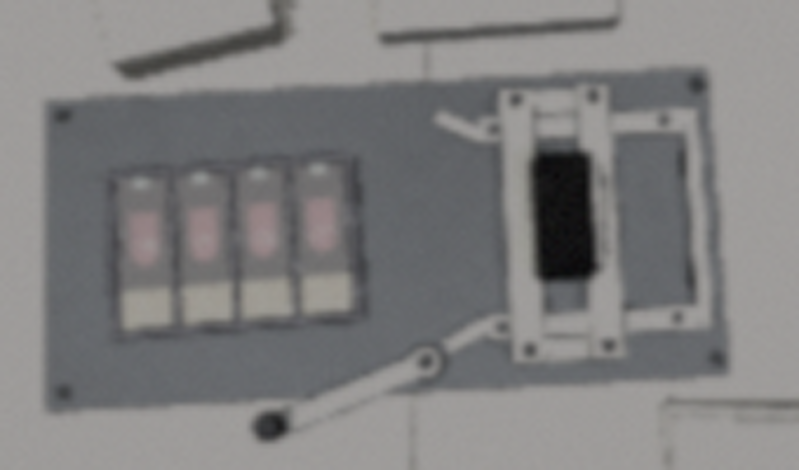

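View pics/c2.png

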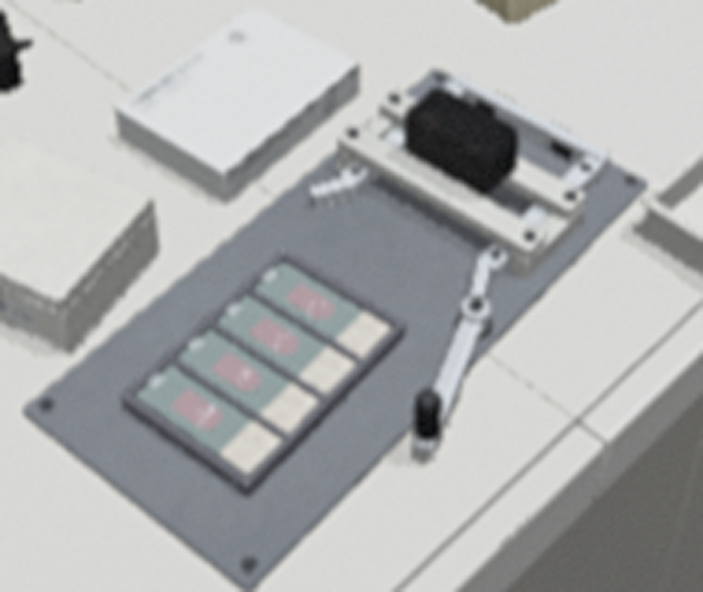

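```bash
cat > h.py <<'E'
import numpy as np
from scipy.spatial.transform import Rotation as R
from scipy.optimize import least_squares
C={"scene":(411.8666,252.5996,185.9955,[0.13428304,0.56777839,0.64762346],[-2.33597446,0.00704876,-2.35964255]),
"top":(391.5121,258.8515,196.6521,[0.41800931,0.11437529,0.95134124],[-2.95029186,-0.00770755,-1.54592562])}
def pix2w(n,u,v,z):
    f,cx,cy,p,o=C[n];d=R.from_euler("xyz",o).apply([(u-cx)/f,(v-cy)/f,1]);p=np.array(p)
    return p+d*(z-p[2])/d[2]
def crop(n,c,z):
    s,x,y=(4.7,150,180) if n=="top" else (3.7,160,150)
    return pix2w(n,(c[0]+.5)/s-.5+x,(c[1]+.5)/s-.5+y,z)
def fit(local,world):
    l=np.array(local);w=np.array(world)[:,:2]
    def f(p):
        c,s=np.cos(p[2]),np.sin(p[2]);return (l@np.array([[c,s],[-s,c]])+p[:2]-w).ravel()
    r=least_squares(f,[.45,.1,-1.57]);return r.x,r.fun.reshape(-1,2)*1000
E
python3 - <<'E'
from h import *
np.set_printoptions(precision=4,suppress=True)
pl=[(-.265,.08),(-.265,-.08),(.082,.08),(.082,-.08)]
ca=[(-.064,.043),(.064,.043),(.064,-.043),(-.064,-.043)]
P={"top":[(45,101),(45,412),(706,68),(728,374)],"scene":[(25,410),(250,590),(437,70),(647,185)]}
K={"top":[(108,174),(358,155),(368,315),(117,338)],"scene":[(125,402),(283,255),(405,328),(248,490)]}
S={}
for n in P:
    w=[crop(n,c,.006) for c in P[n]];S[n]=fit(pl,w);print(n,"stage",*S[n])
    w2=[crop(n,c,.018) for c in K[n]];k=fit(ca,w2);print("carrier",*k)
    p=S[n][0];d=k[0][:2]-p[:2];c,s=np.cos(p[2]),np.sin(p[2]);print("in stage",c*d[0]+s*d[1],-s*d[0]+c*d[1],k[0][2]-p[2])
print(crop("top",(268,425),.045),crop("scene",(428,396),.045),crop("top",(427,360),.018),crop("scene",(476,303),.018))
E
```

```text
top stage [ 0.5248  0.086  -1.493 ] [[ 0.2054  1.0111]
 [-0.0451  0.2441]
 [ 0.5305 -0.3937]
 [-0.6909 -0.8615]]
carrier [ 0.5101  0.2493 -1.4606] [[ 1.2293  0.1584]
 [ 2.1875  0.0934]
 [-2.0024 -0.9992]
 [-1.4145  0.7474]]
in stage -0.16393012175516308 -0.0018719445371149016 0.032414278427004506
scene stage [ 0.5232  0.0878 -1.4944] [[ 1.2603  2.263 ]
 [-1.2975  2.1285]
 [ 1.4888 -1.4044]
 [-1.4516 -2.9871]]
carrier [ 0.5071  0.2548 -1.4571] [[ 1.5161  1.83  ]
 [ 1.2164 -1.2032]
 [-1.1411 -1.306 ]
 [-1.5914  0.6792]]
in stage -0.16771183913757773 -0.003321104023317846 0.037362452189853235
[0.4207 0.2262 0.045 ] [0.4216 0.2267 0.045 ] [0.4548 0.1515 0.018 ] [0.4574 0.1486 0.018 ]
```

```bash
cat >> h.py <<'E'
ST=np.array([.524,.087,-1.4935])
def s2w(x,y):
    c,s=np.cos(ST[2]),np.sin(ST[2]);return np.array([ST[0]+c*x-s*y,ST[1]+s*x+c*y])
def w2s(X,Y):
    c,s=np.cos(ST[2]),np.sin(ST[2]);d=np.array([X,Y])-ST[:2];return np.array([c*d[0]+s*d[1],-s*d[0]+c*d[1]])
def rows(x,y,z,yaw):
    from plant import manip
    s=manip.get_state();M=R.from_euler("xyz",s["orientation"]);T=R.from_euler("xyz",[np.pi,0,yaw])
    d=M.inv().apply(np.array([x,y,z])-s["tool_pos"]);r=(M.inv()*T).as_rotvec()
    print("t",round(s["clock"],2),"tcp",s["tool_pos"].round(4),"rpy",s["orientation"].round(3),"F",s["contact_force"].round(1),"q",s["joint_pos"].round(2))
    print("stage tcp",w2s(*s["tool_pos"][:2]).round(4),"ROW",d.round(4).tolist()+r.round(3).tolist(),"n",max(np.linalg.norm(d)/.0417,np.degrees(np.linalg.norm(r))/7.16).round(1))
E
cat > go.py <<'E'
import sys
from h import *
a=[float(v) for v in sys.argv[2:6]]
x,y=(s2w(a[0],a[1]) if sys.argv[1]=="s" else a[:2])
rows(x,y,a[2],a[3]+(ST[2]+np.pi/2 if sys.argv[1]=="s" else 0))
E
python3 go.py w .45 -.2 .2 -.5
python3 - <<'E'
from h import *
print(w2s(.421,.2265),s2w(-.0715,-.066),s2w(-.25,-.0),s2w(-.165,-.0025))
E
```

```text
t 0.1 tcp [ 0.21   -0.5883  0.208 ] rpy [ 3.142e+00  1.000e-03 -1.228e+00] F [ 1.1  0.5 -0.3] q [ 1.21  0.33 -0.06  1.46  0.02  1.35 -0.09]
stage tcp [ 0.649  -0.3652] ROW [-0.285, -0.3566, 0.0083, -0.0, 0.001, -0.728] n 10.9
[-0.14703707 -0.09192035] [0.45267588 0.15319003] [0.50469516 0.33625353] [0.50876627 0.25131428]
```

```bash
r='[-0.285,-0.357,0.008,0,0,-0.728]'
python3 -m pendant '[[-0.285,-0.357,0.008,0,0,-0.728],[-0.285,-0.357,0.008,0,0,-0.728],[-0.285,-0.357,0.008,0,0,-0.728],[-0.285,-0.357,0.008,0,0,-0.728],[-0.285,-0.357,0.008,0,0,-0.728]]' 0 20; python3 go.py w .45 -.2 .2 -.5
```

```text
clock: 0.52
tool_pos: [0.3201, -0.4095, 0.2046]
orientation: [-3.141, 0.001, -0.597]
contact_force: [1.2, 0.4, -0.5]
finger_gap: 0.5
t 0.52 tcp [ 0.3201 -0.4095  0.2046] rpy [-3.141e+00  1.000e-03 -5.970e-01] F [ 1.2  0.4 -0.5] q [ 1.06  0.12 -0.26  1.73  0.03  1.3   0.2 ]
stage tcp [ 0.4793 -0.2416] ROW [-0.0103, -0.2463, 0.0047, -0.001, 0.001, -0.097] n 5.9
```

```bash

python3 -m pendant '[[-0.01,-0.246,0.005,0,0,-0.1],[-0.01,-0.246,0.005,0,0,-0.1],[-0.01,-0.246,0.005,0,0,-0.1],[-0.01,-0.246,0.005,0,0,-0.1],[-0.01,-0.246,0.005,0,0,-0.1]]'; python3 go.py s -.25 -.0025 .12 0
```

```text
clock: 0.93
tool_pos: [0.4296, -0.2324, 0.2004]
orientation: [-3.141, 0.001, -0.497]
contact_force: [1.8, -0.8, 1.0]
finger_gap: 0.498
t 0.93 tcp [ 0.4296 -0.2324  0.2004] rpy [-3.141e+00  1.000e-03 -4.970e-01] F [ 1.8 -0.8  1. ] q [ 0.84  0.06 -0.46  1.8   0.03  1.28 -0.12]
stage tcp [ 0.3111 -0.1188] ROW [-0.2072, -0.5343, 0.0809, -0.001, 0.001, -0.574] n 13.9
```

```bash

python3 -m pendant '[[-0.207,-0.534,0.08,0,0,-0.574],[-0.207,-0.534,0.08,0,0,-0.574],[-0.207,-0.534,0.08,0,0,-0.574],[-0.207,-0.534,0.08,0,0,-0.574],[-0.207,-0.534,0.08,0,0,-0.574]]'; python3 go.py s -.25 -.0025 .12 0
```

```text
clock: 1.35
tool_pos: [0.455, -0.0277, 0.1716]
orientation: [-3.141, 0.001, 0.084]
contact_force: [1.4, -1.0, -0.3]
finger_gap: 0.501
t 1.35 tcp [ 0.455  -0.0277  0.1716] rpy [-3.141e+00  1.000e-03  8.400e-02] F [ 1.4 -1.  -0.3] q [ 0.64  0.02 -0.68  1.91  0.01  1.22  0.04]
stage tcp [ 0.109  -0.0777] ROW [0.0775, -0.3585, 0.0517, -0.001, 0.001, 0.006] n 8.9
```

```bash

python3 - <<'E'
from plant import manip
import cv2
f=manip.grab_frame("scene");cv2.imwrite("pics/s1.png",f["img"])
E
```

```text
(no output)
```

View pics/s1.png

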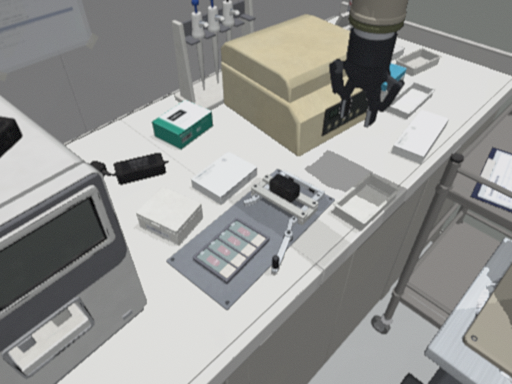

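The image shows the arm clear above the tray, with the tips near (345,115) and (375,122). Nothing in the scene has moved.

```bash

python3 -m pendant '[[0.078,-0.358,0.05,0,0,0],[0.078,-0.358,0.05,0,0,0],[0.078,-0.358,0.05,0,0,0],[0.078,-0.358,0.05,0,0,0],[0.078,-0.358,0.05,0,0,0]]'; python3 go.py s -.25 -.0025 .12 0
```

```text
clock: 1.82
tool_pos: [0.479, 0.1772, 0.1445]
orientation: [-3.138, 0.0, 0.094]
contact_force: [1.6, 0.4, -0.9]
finger_gap: 0.503
t 1.82 tcp [0.479  0.1772 0.1445] rpy [-3.138  0.     0.094] F [ 1.6  0.4 -0.9] q [ 0.33  0.22 -0.85  1.81  0.18  1.19 -0.48]
stage tcp [-0.0934 -0.0379] ROW [0.0381, -0.1559, 0.0249, -0.003, 0.0, 0.017] n 3.9
```

```bash

python3 -m pendant '[[0.038,-0.156,0.025,0,0,0.017],[0.038,-0.156,0.025,0,0,0.017],[0.038,-0.156,0.025,0,0,0.017],[0.038,-0.156,0.025,0,0,0.017],[0.038,-0.156,0.025,0,0,0.017]]'; python3 go.py s -.252 -.0025 .03 0
python3 - <<'E'
from plant import manip
import cv2
f=manip.grab_frame("wrist");cv2.imwrite("pics/w2.png",f["img"])
E
```

```text
clock: 2.23
tool_pos: [0.4987, 0.3443, 0.118]
orientation: [-3.134, 0.004, 0.086]
contact_force: [-1.5, 0.4, 0.0]
finger_gap: 0.498
t 2.23 tcp [0.4987 0.3443 0.118 ] rpy [-3.134  0.004  0.086] F [-1.5  0.4  0. ] q [-0.03  0.49 -0.84  1.59  0.37  1.23 -0.85]
stage tcp [-0.2584 -0.0054] ROW [0.0032, 0.0071, 0.088, -0.007, 0.004, 0.009] n 2.1
```

View pics/w2.png

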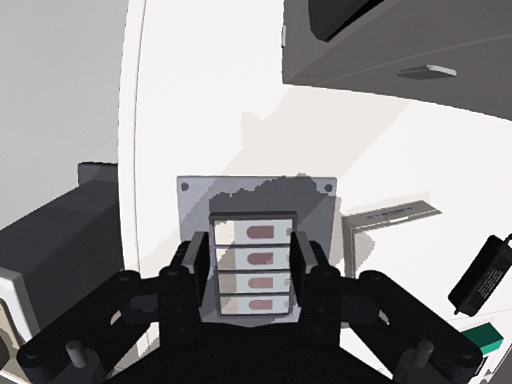

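```bash

python3 -m pendant '[[0.003,0.005,0.04,-0.007,0.004,0.009],[0.003,0.005,0.08,-0.007,0.004,0.009],[0.003,0.005,0.088,-0.007,0.004,0.009],[0.003,0.005,0.088,-0.007,0.004,0.009]]'; python3 go.py s -.254 -.0025 .01 0
python3 - <<'E'
from plant import manip
import cv2
f=manip.grab_frame("wrist");cv2.imwrite("pics/w3.png",cv2.resize(f["img"][150:350,130:380],None,fx=3,fy=3))
f=manip.grab_frame("scene");cv2.imwrite("pics/s3.png",cv2.resize(f["img"][150:310,140:330],None,fx=3.7,fy=3.7,interpolation=cv2.INTER_CUBIC))
E
```

```text
clock: 2.62
tool_pos: [0.5012, 0.3342, 0.0279]
orientation: [3.137, 0.005, 0.074]
contact_force: [-0.5, 0.1, 1.2]
finger_gap: 0.5
t 2.62 tcp [0.5012 0.3342 0.0279] rpy [3.137 0.005 0.074] F [-0.5  0.1  1.2] q [-0.06  0.58 -0.78  1.67  0.45  1.09 -0.91]
stage tcp [-0.2482 -0.0036] ROW [0.0012, -0.0059, 0.0179, 0.005, 0.005, -0.003] n 0.5
```

View pics/w3.png

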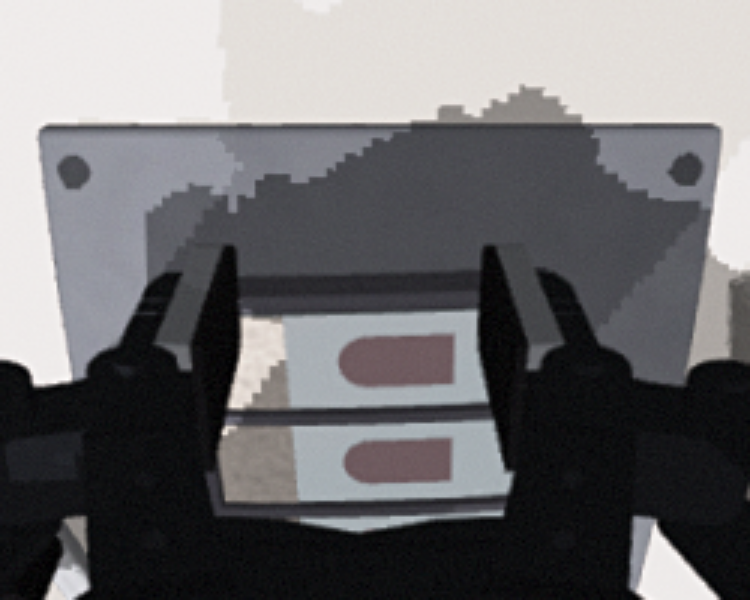

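View pics/s3.png

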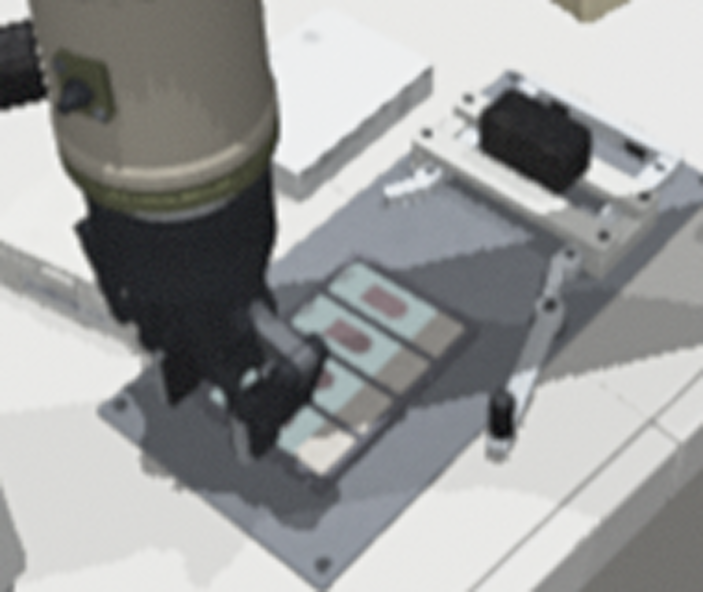

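```bash
cat >> h.py <<'E'
def wr(f,u,v,z=None,depth=None):
    x,y=u-f["cx"],v-f["cy"];r=np.hypot(x,y);th=r/f["fx"];d=np.array([np.sin(th)*x/r,np.sin(th)*y/r,np.cos(th)])
    M=R.from_euler("xyz",f["orientation"]);p=np.array(f["xyz"])
    if depth is not None: return p+M.apply(d*depth/d[2])
    d=M.apply(d);return p+d*(z-p[2])/d[2]
E
python3 - <<'E'
from plant import manip
from h import *
f=manip.grab_frame("wrist")
print(f["xyz"],f["orientation"],f["fx"])
q=lambda a,b:(a/3+130,b/3+150)
for n,c,z in [("edgeL",(245,280),.018),("edgeR",(480,273),.018),("plTL",(42,127),.006),("plTR",(718,127),.006)]:
    w=wr(f,*q(*c),z=z);print(n,w.round(4),w2s(*w[:2]).round(4))
for n,c in [("padL",(205,270)),("padL2",(175,330)),("padR",(510,270)),("padLin",(228,300)),("padR2",(540,320))]:
    u,v=q(*c);dep=f["depth"][int(v),int(u)];w=wr(f,u,v,depth=dep);print(n,dep,w.round(4),w2s(*w[:2]).round(4))
E
```

```text
[0.49744691 0.40883631 0.19790266] [ 2.85087621e+00 -7.18527931e-04  7.40198177e-02] 297.3186396354542
edgeL [0.4789 0.3168 0.018 ] [-0.2326 -0.0273]
edgeR [0.5316 0.3224 0.018 ] [-0.2341  0.0257]
plTL [0.428  0.3456 0.006 ] [-0.2652 -0.0758]
plTR [0.5873 0.3573 0.006 ] [-0.2646  0.084 ]
padL 0.13934587 [0.4779 0.3451 0.071 ] [-0.2609 -0.0261]
padL2 0.12070812 [0.4766 0.345  0.0905] [-0.2609 -0.0273]
padR 0.13976075 [0.5264 0.3485 0.0707] [-0.2606  0.0226]
padLin 0.14163625 [0.4816 0.3397 0.0703] [-0.2552 -0.0228]
padR2 0.12355784 [0.5281 0.3488 0.0875] [-0.2607  0.0243]
```

```bash

python3 -m pendant '[[0.001,-0.004,0.009,0.005,0.005,-0.003],[0.001,-0.004,0.015,0.005,0.005,-0.003],[0.001,-0.004,0.018,0.005,0.005,-0.003],[0.001,-0.004,0.018,0.005,0.005,-0.003]]'; python3 go.py s -.253 -.0025 .004 0
```

```text
clock: 3.1
tool_pos: [0.5043, 0.3408, 0.0143]
orientation: [-3.137, -0.007, 0.077]
contact_force: [0.1, -0.6, 0.5]
finger_gap: 0.503
t 3.1 tcp [0.5043 0.3408 0.0143] rpy [-3.137 -0.007  0.077] F [ 0.1 -0.6  0.5] q [-0.07  0.6  -0.78  1.68  0.47  1.05 -0.92]
stage tcp [-2.545e-01 -1.000e-04] ROW [-0.0025, 0.0016, 0.0103, -0.004, -0.007, 0.0] n 0.3
```

```bash

python3 -m pendant '[[0,0.001,0.003,0,0,0],[0,0.001,0.006,0,0,0],[0,0.001,0.006,0,0,0]]'; python3 go.py s -.253 -.0025 .002 0
```

```text
clock: 3.35
tool_pos: [0.5042, 0.3394, 0.0077]
orientation: [-3.138, -0.006, 0.077]
contact_force: [-0.6, -0.6, 0.6]
finger_gap: 0.5
t 3.35 tcp [0.5042 0.3394 0.0077] rpy [-3.138 -0.006  0.077] F [-0.6 -0.6  0.6] q [-0.07  0.61 -0.77  1.68  0.48  1.04 -0.92]
stage tcp [-0.2532 -0.0003] ROW [-0.0023, 0.0002, 0.0057, -0.004, -0.006, -0.0] n 0.1
```

```bash

python3 -m pendant '[[-0.001,0,0.002,0,-0.006,0],[-0.001,0,0.004,0,-0.006,0],[-0.001,0,0.004,0,-0.006,0]]'; python3 go.py s -.253 -.0025 .002 0
```

```text
clock: 3.6
tool_pos: [0.5031, 0.3391, 0.0032]
orientation: [-3.138, 0.0, 0.077]
contact_force: [0.8, -0.6, 0.1]
finger_gap: 0.501
t 3.6 tcp [0.5031 0.3391 0.0032] rpy [-3.138  0.     0.077] F [ 0.8 -0.6  0.1] q [-0.07  0.62 -0.77  1.68  0.48  1.04 -0.92]
stage tcp [-0.253  -0.0014] ROW [-0.0011, 0.0, 0.0012, -0.003, 0.0, -0.0] n 0.0
```

```bash

python3 -m pendant '[[0,0.006,0,0,0,0],[0,0.014,0,0,0,0],[0,0.022,0,0,0,0],[0,0.03,0,0,0,0],[0,0.03,0,0,0,0]]'; python3 go.py s -.19 -.0025 .003 0
cat > look.py <<'E'
import sys,cv2
from plant import manip
n,o,x0,x1,y0,y1,k=sys.argv[1:];x0,x1,y0,y1=map(int,(x0,x1,y0,y1));f=manip.grab_frame(n)
cv2.imwrite(f"pics/{o}.png",cv2.resize(f["img"][y0:y1,x0:x1],None,fx=float(k),fy=float(k),interpolation=cv2.INTER_CUBIC))
import pickle;pickle.dump(f,open(f"pics/{o}.pkl","wb"))
E
python3 look.py wrist w4 130 380 150 350 3
```

```text
clock: 4.02
tool_pos: [0.5063, 0.3064, 0.0029]
orientation: [-3.14, 0.0, 0.074]
contact_force: [1.4, -1.0, -0.3]
finger_gap: 0.503
t 4.02 tcp [0.5063 0.3064 0.0029] rpy [-3.14   0.     0.074] F [ 1.4 -1.  -0.3] q [-0.01  0.59 -0.77  1.72  0.47  1.03 -0.88]
stage tcp [-0.2201 -0.0007] ROW [-0.0017, 0.0302, -0.0001, -0.002, 0.0, -0.003] n 0.7
```

View pics/w4.png

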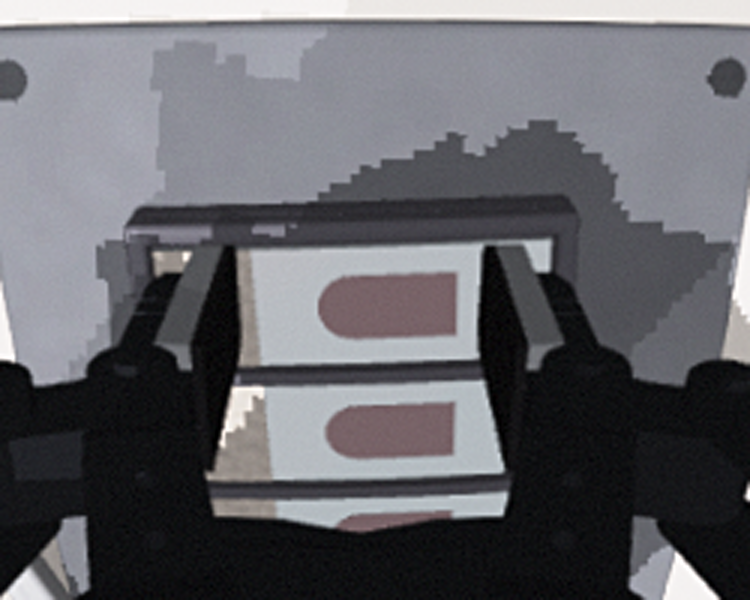

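```bash

python3 - <<'E'
from h import *
import pickle
f=pickle.load(open("pics/w4.pkl","rb"));q=lambda a,b:((a+.5)/3-.5+130,(b+.5)/3-.5+150)
for c,z in [((140,210),.018),((575,198),.018),((0,25),.006),((748,25),.006)]:
    w=wr(f,*q(*c),z=z);print(w2s(*w[:2]).round(4))
E
python3 look.py scene s4 140 330 150 310 3.7
```

```text
[-0.2313 -0.0418]
[-0.2334  0.0389]
[-0.2647 -0.0712]
[-0.2645  0.0758]
```

View pics/s4.png

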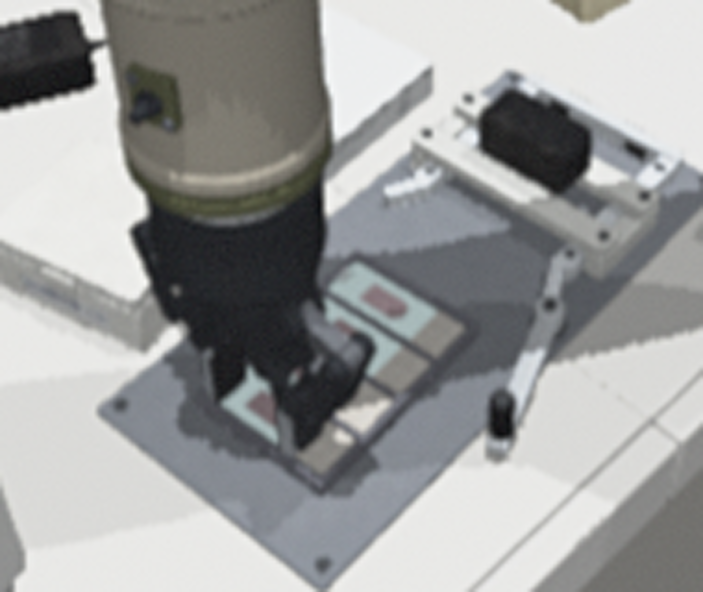

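The fingers passed above the carrier: its trailing edge is still at stage x of about -0.232, so it hasn't moved. The half-open tips must sit higher than I assumed. I'll back off and feel for the plate.

```bash

python3 -m pendant '[[-0.001,0,-0.01,0,0,0],[-0.001,-0.017,-0.01,0,0,0],[-0.001,-0.034,-0.008,0,0,0],[-0.001,-0.034,0,0,0,0],[-0.001,-0.034,0,0,0,0]]' 0.3; python3 go.py s -.254 -.0025 -.002 0
```

```text
clock: 4.53
tool_pos: [0.5011, 0.3434, 0.0029]
orientation: [-3.138, 0.001, 0.078]
contact_force: [-0.4, -1.2, -0.4]
finger_gap: 0.348
t 4.53 tcp [0.5011 0.3434 0.0029] rpy [-3.138e+00  1.000e-03  7.800e-02] F [-0.4 -1.2 -0.4] q [-0.08  0.62 -0.77  1.68  0.48  1.04 -0.93]
stage tcp [-0.2574 -0.003 ] ROW [0.0005, 0.0034, 0.0048, -0.004, 0.001, 0.001] n 0.1
```

```bash

python3 -m pendant '[[0,0.002,0.003,0,0,0],[0,0.003,0.005,0,0,0],[0,0.003,0.005,0,0,0]]'; python3 go.py s -.254 -.0025 -.002 0;python3 look.py scene s5 140 330 150 310 3.7;python3 look.py wrist w5 130 380 150 350 3
```

```text
clock: 4.78
tool_pos: [0.5014, 0.3391, -0.0026]
orientation: [-3.139, 0.002, 0.077]
contact_force: [-0.7, -0.5, -0.4]
finger_gap: 0.351
t 4.78 tcp [ 0.5014  0.3391 -0.0026] rpy [-3.139e+00  2.000e-03  7.700e-02] F [-0.7 -0.5 -0.4] q [-0.08  0.62 -0.77  1.69  0.49  1.03 -0.93]
stage tcp [-0.2531 -0.003 ] ROW [0.0005, -0.0009, -0.0006, -0.003, 0.002, -0.0] n 0.0
```

View pics/s5.png

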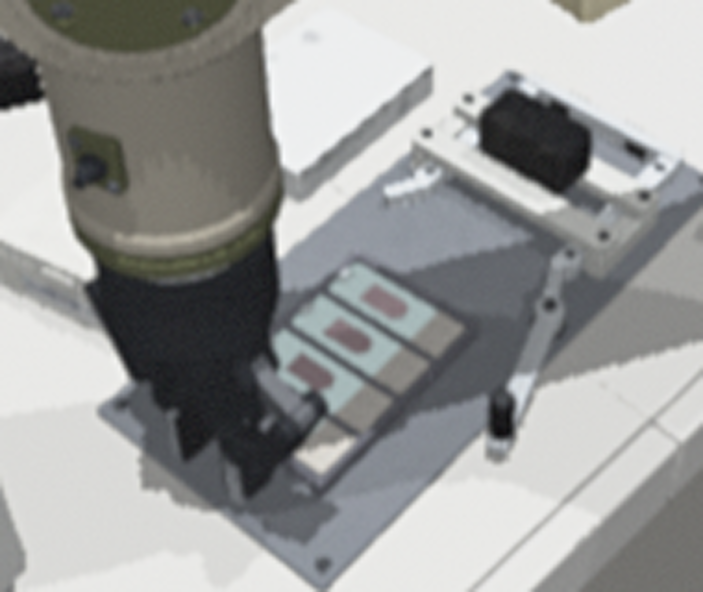

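View pics/w5.png

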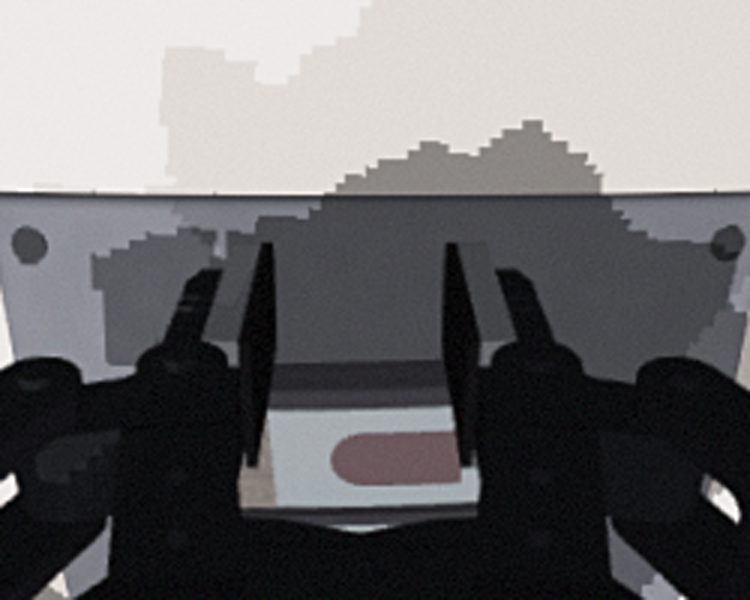

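```bash

python3 - <<'E'
from h import *
for c in [(245,497),(190,458)]:
  for z in (.0,.006,.012,.018,.024,.03):
    w=pix2w("scene",(c[0]+.5)/3.7-.5+140,(c[1]+.5)/3.7-.5+150,z);print(c,z,w2s(*w[:2]).round(4))
E
```

```text
(245, 497) 0.0 [-0.2495 -0.0127]
(245, 497) 0.006 [-0.2519 -0.0158]
(245, 497) 0.012 [-0.2543 -0.019 ]
(245, 497) 0.018 [-0.2568 -0.0221]
(245, 497) 0.024 [-0.2592 -0.0252]
(245, 497) 0.03 [-0.2616 -0.0284]
(190, 458) 0.0 [-0.2513  0.0246]
(190, 458) 0.006 [-0.2537  0.0211]
(190, 458) 0.012 [-0.2561  0.0177]
(190, 458) 0.018 [-0.2585  0.0142]
(190, 458) 0.024 [-0.2608  0.0107]
(190, 458) 0.03 [-0.2632  0.0072]
```

```bash

python3 -m pendant '[[0,0,0.002,0,0,0],[0,0,0.004,0,0,0],[0,0,0.004,0,0,0]]'; python3 -m pendant '[[0,0,0.002,0,0,0],[0,0,0.003,0,0,0],[0,0,0.003,0,0,0]]'
```

```text
clock: 5.13
tool_pos: [0.5015, 0.3394, -0.0065]
orientation: [-3.139, 0.001, 0.077]
contact_force: [-0.4, 1.0, -0.4]
finger_gap: 0.349
clock: 5.38
tool_pos: [0.5013, 0.3394, -0.0098]
orientation: [-3.139, 0.002, 0.077]
contact_force: [-1.0, -0.4, 0.8]
finger_gap: 0.349
```

```bash

python3 -m pendant '[[0,0,0.002,0,0,0],[0,0,0.003,0,0,0],[0,0,0.003,0,0,0]]'; python3 -m pendant '[[0,0,0.002,0,0,0],[0,0,0.003,0,0,0],[0,0,0.003,0,0,0]]'; python3 look.py scene s6 140 330 150 310 3.7;python3 look.py wrist w6 130 380 150 350 3
```

```text
clock: 5.63
tool_pos: [0.5012, 0.3392, -0.0131]
orientation: [-3.139, 0.002, 0.077]
contact_force: [-0.0, -0.3, 0.2]
finger_gap: 0.349
clock: 5.88
tool_pos: [0.501, 0.3391, -0.0165]
orientation: [-3.139, 0.003, 0.077]
contact_force: [-0.6, -0.8, -0.0]
finger_gap: 0.349
```

View pics/s6.png

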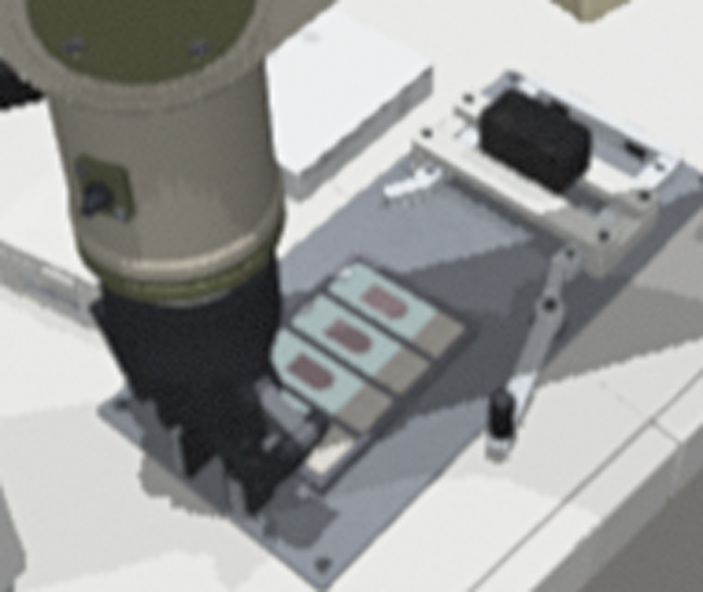

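View pics/w6.png

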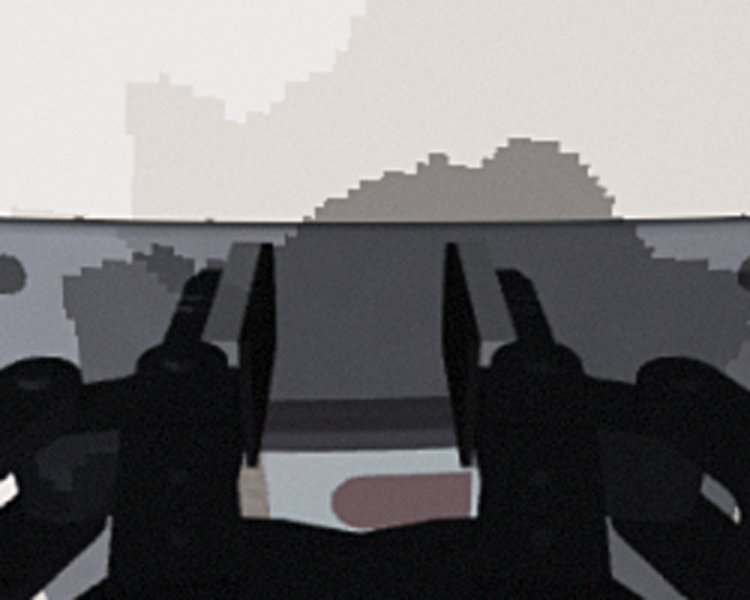

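```bash

python3 -m pendant '[[0,0,0.002,0,0,0],[0,0,0.002,0,0,0]]'; python3 -m pendant '[[0,0,0.002,0,0,0],[0,0,0.002,0,0,0]]';python3 -m pendant '[[0,0,0.002,0,0,0],[0,0,0.002,0,0,0]]'
```

```text
clock: 6.15
tool_pos: [0.5014, 0.3394, -0.0169]
orientation: [-3.14, 0.002, 0.077]
contact_force: [-4.2, -4.1, 14.9]
finger_gap: 0.347
clock: 6.32
tool_pos: [0.5015, 0.3394, -0.017]
orientation: [-3.141, 0.001, 0.077]
contact_force: [-8.1, -7.0, 22.4]
finger_gap: 0.355
clock: 6.48
tool_pos: [0.5015, 0.3394, -0.017]
orientation: [3.141, 0.0, 0.077]
contact_force: [-7.9, -7.8, 23.6]
finger_gap: 0.351
```

```bash

python3 -m pendant '[[0,0,-0.003,0,0,0],[0,0,-0.003,0,0,0]]'; python3 go.py s -.253 -.0025 -.014 0
python3 look.py scene s7 180 260 230 310 8
python3 look.py wrist w7 0 512 0 384 1.5
```

```text
clock: 6.65
tool_pos: [0.5019, 0.3399, -0.013]
orientation: [-3.141, -0.001, 0.077]
contact_force: [0.5, 0.3, -0.6]
finger_gap: 0.35
t 6.65 tcp [ 0.5019  0.3399 -0.013 ] rpy [-3.141e+00 -1.000e-03  7.700e-02] F [ 0.5  0.3 -0.6] q [-0.09  0.63 -0.76  1.69  0.5   1.02 -0.94]
stage tcp [-0.2538 -0.0025] ROW [-0.0, 0.0008, 0.001, -0.0, -0.001, -0.0] n 0.0
```

View pics/s7.png

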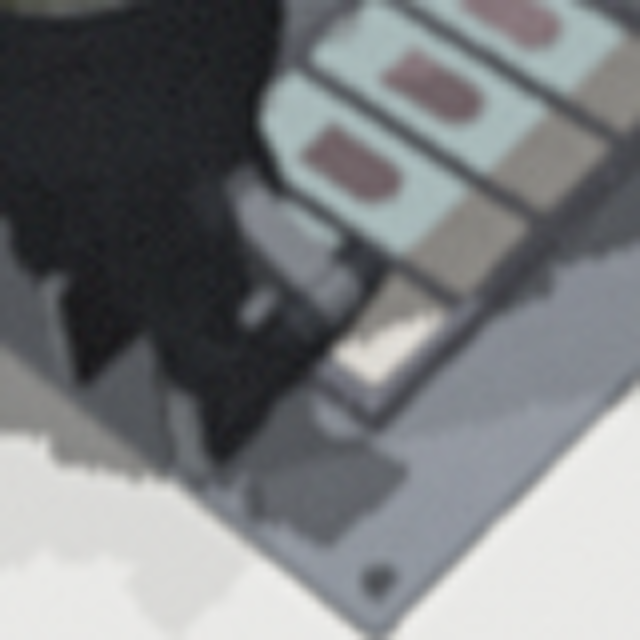

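View pics/w7.png

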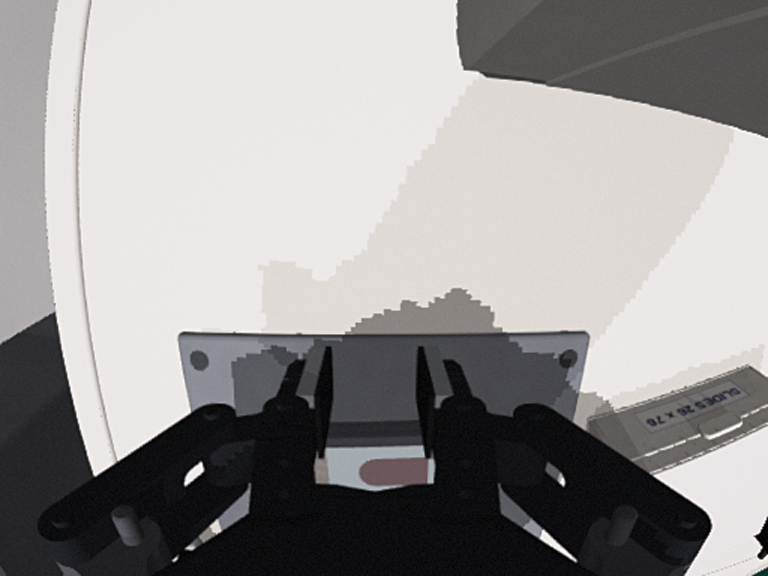

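```bash

python3 - <<'E'
from h import *
import pickle
for c in [(215,465),(85,385)]:
  for z in (.0,.006,.010,.018):
    w=pix2w("scene",c[0]/8-.44+180,c[1]/8-.44+230,z);print(c,z,w2s(*w[:2]).round(4))
f=pickle.load(open("pics/s7.pkl","rb"));d=f["depth"]
M=R.from_euler("xyz",f["orientation"])
def P(u,v):
    z=d[v,u];w=M.apply([(u-f["cx"])/f["fx"]*z,(v-f["cy"])/f["fy"]*z,z])+f["xyz"];return np.r_[w2s(*w[:2]),w[2]].round(3)
for v in range(270,294,2): print(v,*[P(u,v) for u in (190,202,205,207,209)])
E
```

```text
(215, 465) 0.0 [-0.2544 -0.019 ]
(215, 465) 0.006 [-0.2567 -0.0221]
(215, 465) 0.01 [-0.2583 -0.0242]
(215, 465) 0.018 [-0.2615 -0.0283]
(85, 385) 0.0 [-0.2587  0.019 ]
(85, 385) 0.006 [-0.261   0.0155]
(85, 385) 0.01 [-0.2625  0.0132]
(85, 385) 0.018 [-0.2656  0.0087]
270 [-0.26   0.013  0.032] [-0.265 -0.028  0.076] [-0.255 -0.023  0.06 ] [-0.254 -0.027  0.063] [-0.252 -0.031  0.063]
272 [-0.261  0.012  0.027] [-0.266 -0.028  0.07 ] [-0.259 -0.028  0.062] [-0.258 -0.031  0.064] [-0.256 -0.035  0.066]
274 [-0.262  0.012  0.022] [-0.266 -0.028  0.064] [-0.261 -0.03   0.061] [-0.261 -0.034  0.065] [-0.265 -0.046  0.081]
276 [-0.262  0.013  0.015] [-0.266 -0.027  0.058] [-0.262 -0.03   0.056] [-0.26  -0.033  0.057] [-0.265 -0.044  0.074]
278 [-0.262  0.015  0.007] [-0.266 -0.026  0.051] [-0.261 -0.028  0.047] [-0.265 -0.039  0.063] [-0.266 -0.046  0.071]
280 [-0.264  0.013  0.005] [-0.264 -0.023  0.039] [-0.261 -0.027  0.04 ] [-0.26  -0.031  0.043] [-0.266 -0.044  0.062]
282 [-0.265  0.013 -0.   ] [-0.264 -0.022  0.033] [-0.26  -0.025  0.03 ] [-0.26  -0.031  0.037] [-0.265 -0.042  0.054]
284 [-0.269  0.009  0.001] [-0.265 -0.022  0.028] [-0.26  -0.024  0.024] [-0.26 -0.03  0.03] [-0.255 -0.029  0.023]
286 [-0.271  0.007 -0.001] [-0.265 -0.021  0.02 ] [-0.26  -0.023  0.017] [-0.261 -0.03   0.025] [-0.251 -0.023  0.006]
288 [-0.274  0.004 -0.001] [-0.262 -0.017  0.006] [-0.261 -0.023  0.011] [-0.256 -0.023  0.006] [-0.254 -0.025  0.005]
290 [-0.277  0.    -0.   ] [-0.264 -0.018  0.004] [-0.262 -0.024  0.008] [-0.26  -0.027  0.008] [-0.257 -0.029  0.007]
292 [-0.28  -0.003  0.001] [-0.266 -0.019 -0.   ] [-0.264 -0.025  0.004] [-0.263 -0.03   0.007] [-0.26  -0.031  0.005]
```

```bash

python3 -m pendant '[[0,0.005,0.0015,0,0,0],[0,0.01,0.0015,0,0,0],[0,0.015,0.0015,0,0,0],[0,0.02,0.0015,0,0,0],[0,0.025,0.0015,0,0,0]]'; python3 go.py s -.14 -.0025 -.014 0
python3 look.py wrist w8 0 512 0 384 1.5
```

```text
clock: 7.17
tool_pos: [0.5036, 0.3138, -0.0156]
orientation: [3.141, 0.0, 0.076]
contact_force: [-0.6, 0.2, -0.0]
finger_gap: 0.345
t 7.17 tcp [ 0.5036  0.3138 -0.0156] rpy [3.141 0.    0.076] F [-0.6  0.2 -0. ] q [-0.04  0.62 -0.76  1.73  0.49  1.   -0.9 ]
stage tcp [-0.2277 -0.0029] ROW [0.0004, 0.0877, -0.0016, 0.0, 0.0, -0.001] n 2.1
```

View pics/w8.png

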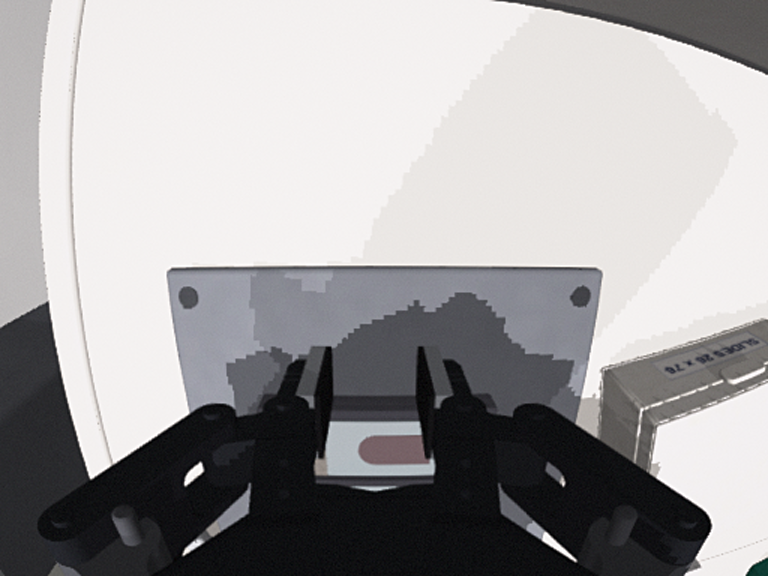

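```bash

python3 - <<'E'
from h import *
import pickle
for n,cs in [("w7",[(332,424),(415,422)]),("w8",[(335,398),(418,396)])]:
  f=pickle.load(open(f"pics/{n}.pkl","rb"))
  for c in cs:
    w=wr(f,(c[0]+.5)/1.5-.5,(c[1]+.5)/1.5-.5,z=.018);print(n,w2s(*w[:2]).round(4))
E
```

```text
w7 [-0.2349 -0.0182]
w7 [-0.2357  0.0116]
w8 [-0.2212 -0.0167]
w8 [-0.222   0.0117]
```

```bash

python3 -m pendant '[[0,0.008,-0.001,0,0,0],[0,0.016,-0.002,0,0,0],[0,0.024,-0.002,0,0,0],[0,0.032,-0.002,0,0,0],[0,0.04,-0.002,0,0,0]]'; python3 go.py s -.14 -.0025 -.014 0
python3 look.py scene s9 140 330 150 310 3.7; python3 look.py top t9 150 320 180 280 4.7
```

```text
clock: 7.63
tool_pos: [0.5072, 0.2719, -0.0135]
orientation: [3.141, -0.0, 0.075]
contact_force: [-0.2, 0.7, 0.2]
finger_gap: 0.349
t 7.63 tcp [ 0.5072  0.2719 -0.0135] rpy [ 3.141 -0.     0.075] F [-0.2  0.7  0.2] q [ 0.04  0.58 -0.77  1.77  0.48  0.98 -0.84]
stage tcp [-0.1857 -0.0025] ROW [0.0001, 0.0457, 0.0006, 0.001, -0.0, -0.002] n 1.1
```

View pics/s9.png

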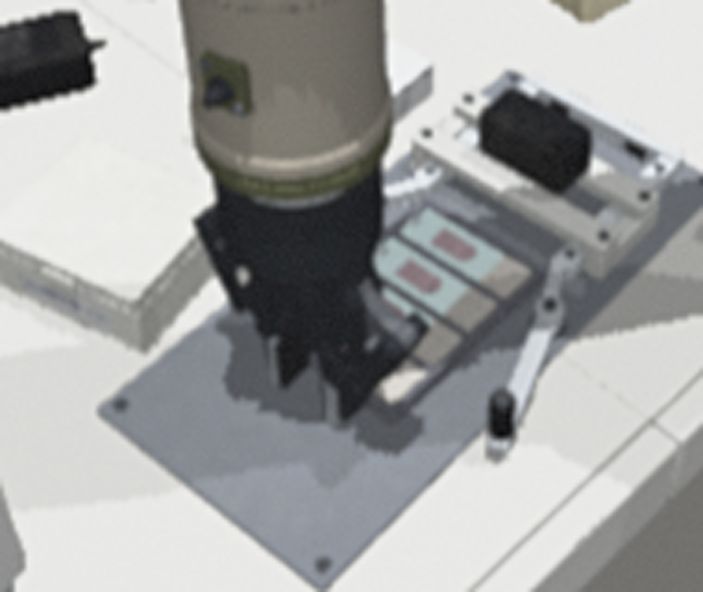

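View pics/t9.png

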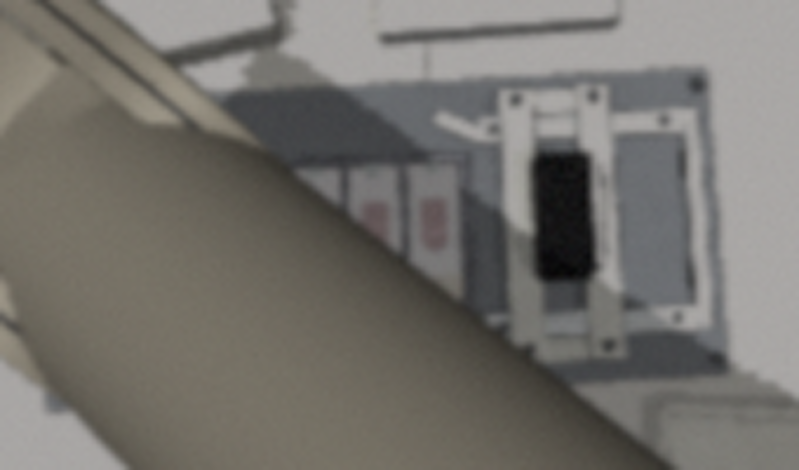

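```bash

python3 - <<'E'
from h import *
for c in [(467,153),(467,300),(300,160)]:
    print(w2s(*crop("top",c,.018)[:2]).round(4))
E
python3 -m pendant '[[0,0.008,0,0,0,0],[0,0.016,0,0,0,0],[0,0.024,0,0,0,0],[0,0.032,0,0,0,0],[0,0.04,0,0,0,0]]'; python3 go.py s -.1 -.0025 -.014 0
python3 look.py scene s10 140 330 150 310 3.7; python3 look.py top t10 150 320 180 280 4.7
```

```text
[-0.0446  0.0398]
[-0.0482 -0.0351]
[-0.1301  0.0405]
clock: 8.15
tool_pos: [0.5106, 0.2298, -0.0136]
orientation: [3.139, 0.0, 0.073]
contact_force: [0.5, 0.1, 1.3]
finger_gap: 0.349
t 8.15 tcp [ 0.5106  0.2298 -0.0136] rpy [3.139 0.    0.073] F [0.5 0.1 1.3] q [ 0.12  0.55 -0.77  1.81  0.46  0.96 -0.77]
stage tcp [-0.1434 -0.0023] ROW [-0.0, 0.0434, 0.0005, 0.002, 0.0, -0.004] n 1.0
```

View pics/s10.png

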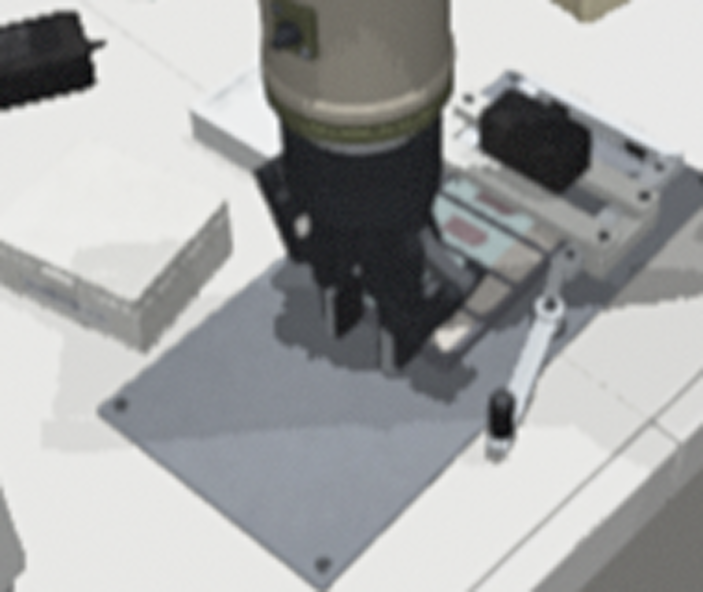

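View pics/t10.png

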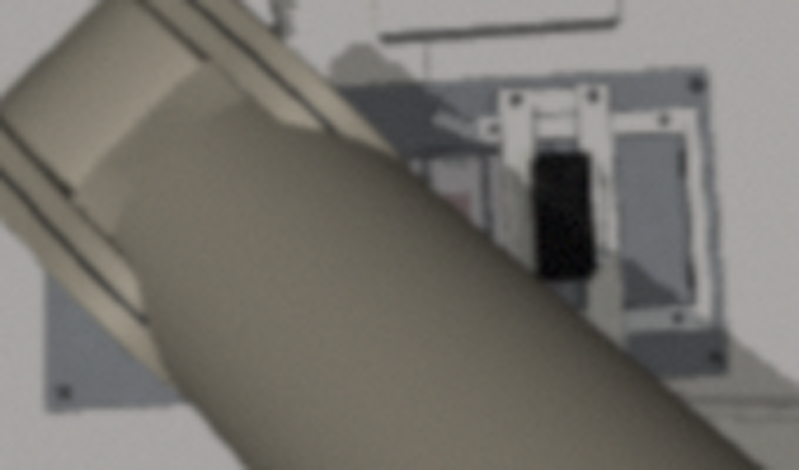

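```bash

python3 -m pendant '[[0,0.008,0,0,0,0],[0,0.016,0,0,0,0],[0,0.024,0,0,0,0],[0,0.032,0,0,0,0],[0,0.04,0,0,0,0]]'; python3 go.py s -.075 -.0025 -.014 0
```

```text
clock: 8.67
tool_pos: [0.5138, 0.1876, -0.0137]
orientation: [3.138, 0.0, 0.071]
contact_force: [0.5, 1.3, -0.2]
finger_gap: 0.351
t 8.67 tcp [ 0.5138  0.1876 -0.0137] rpy [3.138 0.    0.071] F [ 0.5  1.3 -0.2] q [ 0.2   0.53 -0.77  1.85  0.45  0.95 -0.69]
stage tcp [-0.1011 -0.0024] ROW [0.0, 0.0261, 0.0004, 0.004, 0.0, -0.006] n 0.6
```

```bash

python3 -m pendant '[[0,0.006,0,0.004,0,-0.003],[0,0.012,0,0.004,0,-0.006],[0,0.018,0,0.004,0,-0.006],[0,0.022,0,0.004,0,-0.006],[0,0.022,0,0.004,0,-0.006]]'; python3 go.py s -.075 -.0025 -.014 0;python3 look.py scene s11 140 330 150 310 3.7; python3 look.py wrist w11 0 512 0 384 1.5;python3 look.py top t11 150 320 180 280 4.7
```

```text
clock: 9.08
tool_pos: [0.5154, 0.1643, -0.0138]
orientation: [3.141, 0.001, 0.076]
contact_force: [1.1, -0.7, -0.1]
finger_gap: 0.348
t 9.08 tcp [ 0.5154  0.1643 -0.0138] rpy [3.141e+00 1.000e-03 7.600e-02] F [ 1.1 -0.7 -0.1] q [ 0.25  0.51 -0.77  1.86  0.44  0.94 -0.64]
stage tcp [-0.0778 -0.0026] ROW [0.0001, 0.0028, 0.0002, 0.001, 0.001, -0.002] n 0.1
```

View pics/s11.png

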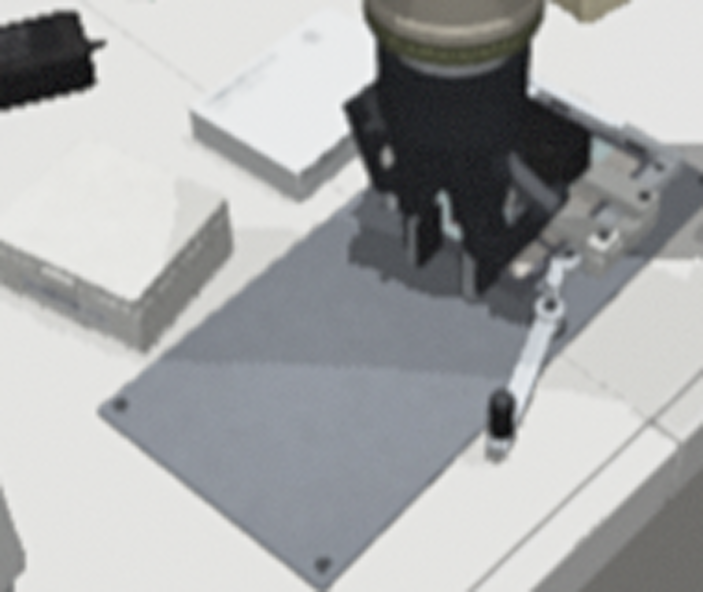

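View pics/w11.png

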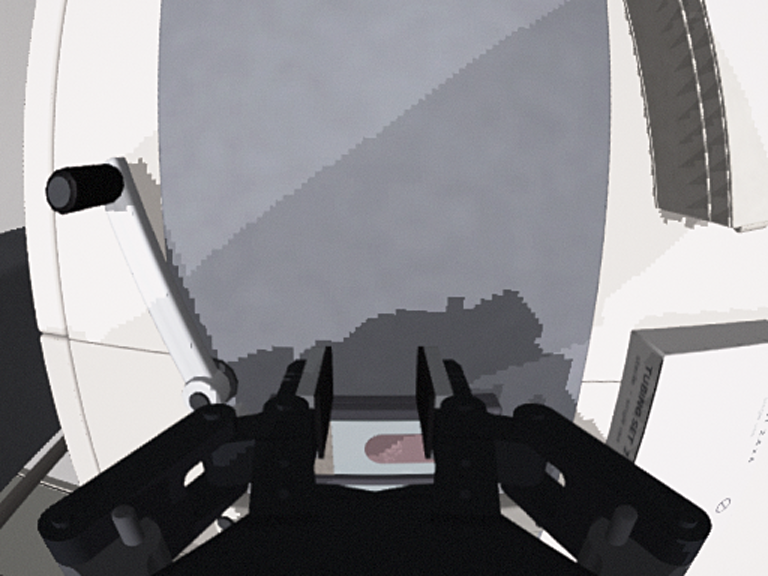

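View pics/t11.png

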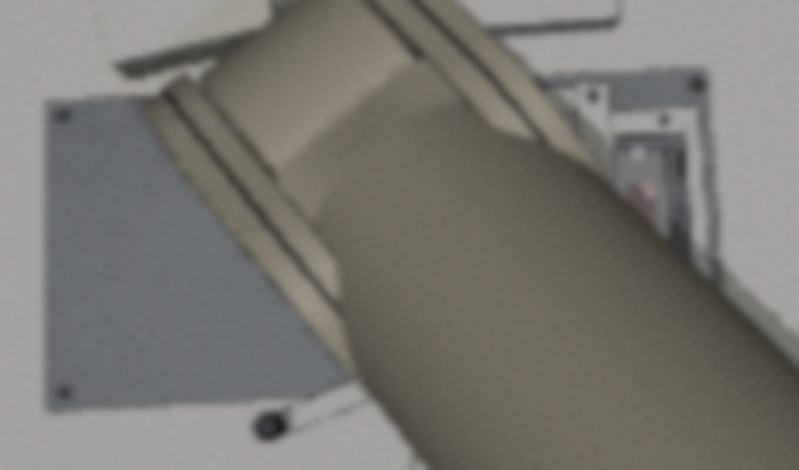

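Carrier is in the channel under the bridge, with its front edge close to the stop at top-crop (680,145). Now small steps until the force rises.

```bash

python3 -m pendant '[[0,0.002,0,0,0,0],[0,0.003,0,0,0,0],[0,0.003,0,0,0,0]]';python3 -m pendant '[[0,0.002,0,0,0,0],[0,0.003,0,0,0,0],[0,0.003,0,0,0,0]]'; python3 go.py s -.072 -.0025 -.014 0
```

```text
clock: 9.48
tool_pos: [0.5152, 0.1627, -0.0138]
orientation: [3.141, 0.001, 0.077]
contact_force: [-0.8, 0.5, 0.1]
finger_gap: 0.35
clock: 9.73
tool_pos: [0.5153, 0.1608, -0.0137]
orientation: [-3.14, 0.001, 0.078]
contact_force: [-0.2, 4.4, -0.6]
finger_gap: 0.348
t 9.73 tcp [ 0.5153  0.1608 -0.0137] rpy [-3.14e+00  1.00e-03  7.80e-02] F [-0.2  4.4 -0.6] q [ 0.26  0.51 -0.77  1.87  0.43  0.94 -0.63]
stage tcp [-0.0743 -0.003 ] ROW [0.0005, 0.0023, 0.0003, -0.001, 0.001, 0.001] n 0.1
```

```bash

python3 -m pendant '[[0,0.002,0,0,0,0],[0,0.002,0,0,0,0]]';python3 -m pendant '[[0,0.002,0,0,0,0],[0,0.002,0,0,0,0]]'; python3 -m pendant '[[0,0.002,0,0,0,0],[0,0.002,0,0,0,0]]'; python3 go.py s -.072 -.0025 -.014 0; python3 look.py top t12 150 320 180 280 4.7; python3 look.py wrist w12 0 512 0 384 1.5
```

```text
clock: 9.9
tool_pos: [0.5153, 0.1609, -0.0134]
orientation: [-3.137, 0.0, 0.079]
contact_force: [-0.8, 7.7, -0.6]
finger_gap: 0.352
clock: 10.07
tool_pos: [0.5152, 0.1609, -0.0132]
orientation: [-3.135, -0.0, 0.081]
contact_force: [-0.5, 7.0, -0.3]
finger_gap: 0.345
clock: 10.23
tool_pos: [0.5153, 0.161, -0.0129]
orientation: [-3.132, -0.001, 0.082]
contact_force: [0.2, 8.4, -0.9]
finger_gap: 0.351
t 10.23 tcp [ 0.5153  0.161  -0.0129] rpy [-3.132e+00 -1.000e-03  8.200e-02] F [ 0.2  8.4 -0.9] q [ 0.27  0.51 -0.78  1.87  0.43  0.93 -0.62]
stage tcp [-0.0745 -0.003 ] ROW [0.0005, 0.0025, 0.001, -0.01, -0.001, 0.005] n 0.1
```

View pics/t12.png

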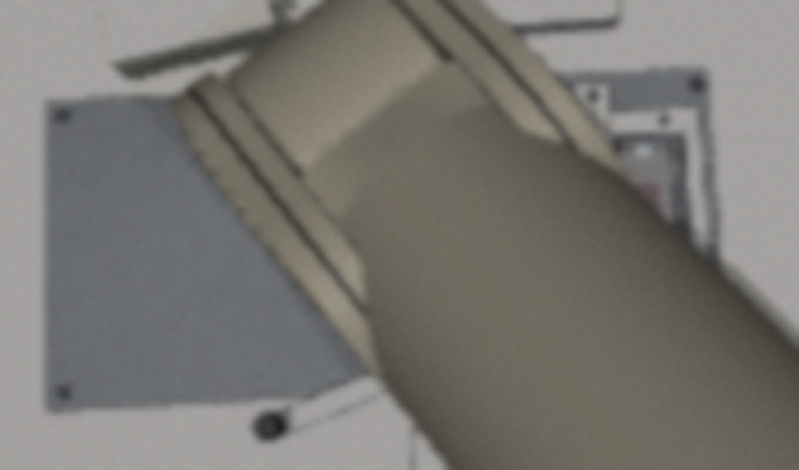

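```bash

python3 -m pendant '[[0,-0.01,0,0,0,0],[0,-0.02,0,0,0,0],[0,-0.02,-0.03,0,0,0],[0,-0.02,-0.07,0,0,0],[0,-0.02,-0.1,0,0,0]]'; python3 go.py s -.143 -.13 .1 1.9
```

```text
clock: 10.75
tool_pos: [0.5132, 0.1812, 0.0893]
orientation: [-3.132, -0.001, 0.084]
contact_force: [0.2, -0.5, 0.8]
finger_gap: 0.352
t 10.75 tcp [0.5132 0.1812 0.0893] rpy [-3.132e+00 -1.000e-03  8.400e-02] F [ 0.2 -0.5  0.8] q [ 0.31  0.38 -0.86  1.79  0.31  1.11 -0.57]
stage tcp [-0.0948 -0.0035] ROW [-0.1262, -0.0492, -0.0103, -0.006, -0.01, -1.894] n 15.2
```

```bash

python3 -m pendant '[[-0.126,-0.049,-0.01,-0.006,-0.01,-1.894],[-0.126,-0.049,-0.01,-0.006,-0.01,-1.894],[-0.126,-0.049,-0.01,-0.006,-0.01,-1.894],[-0.126,-0.049,-0.01,-0.006,-0.01,-1.894],[-0.126,-0.049,-0.01,-0.006,-0.01,-1.894]]' 1; python3 go.py s -.143 -.13 .1 1.9; python3 look.py top t13 150 320 180 280 4.7
```

```text
clock: 11.17
tool_pos: [0.3806, 0.2208, 0.1]
orientation: [-3.138, -0.002, 0.718]
contact_force: [0.2, 0.2, -0.9]
finger_gap: 0.0
t 11.17 tcp [0.3806 0.2208 0.1   ] rpy [-3.138e+00 -2.000e-03  7.180e-01] F [ 0.2  0.2 -0.9] q [ 0.44  0.13 -1.09  2.02  0.12  1.07  0.01]
stage tcp [-0.1445 -0.1326] ROW [0.0012, 0.0028, -0.0001, -0.002, -0.004, -1.259] n 10.1
```

View pics/t13.png

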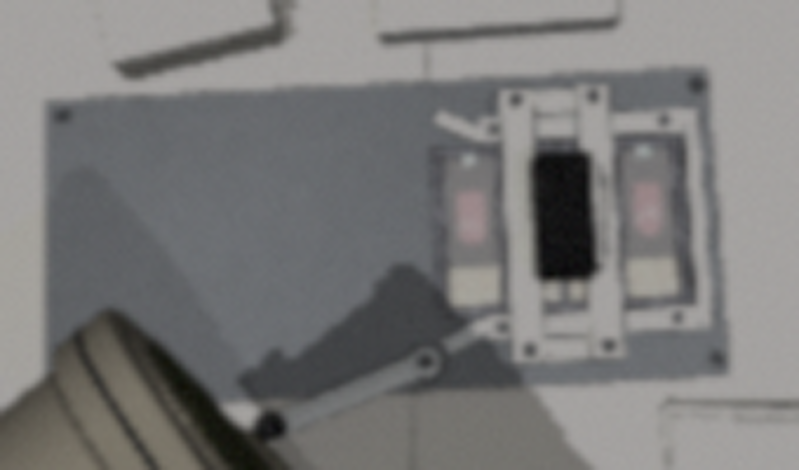

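```bash
python3 - <<'E'
from h import *
for c in [(433,148),(440,312),(689,138)]:
    print(w2s(*crop("top",c,.018)[:2]).round(4))
E
python3 -m pendant '[[0.001,0.003,0,-0.002,-0.004,-1.259],[0.001,0.003,0,-0.002,-0.004,-1.259],[0.001,0.003,0,-0.002,-0.004,-1.259],[0.001,0.003,0,-0.002,-0.004,-1.259],[0.001,0.003,0,-0.002,-0.004,-1.259]]' 1; python3 go.py s -.143 -.13 .1 1.9
```

```text
[-0.0619  0.0433]
[-0.062  -0.0405]
[0.0697 0.0417]
clock: 11.63
tool_pos: [0.3853, 0.2187, 0.1001]
orientation: [-3.139, -0.003, 1.335]
contact_force: [0.2, 0.9, -0.6]
finger_gap: 0.001
t 11.63 tcp [0.3853 0.2187 0.1001] rpy [-3.139e+00 -3.000e-03  1.335e+00] F [ 0.2  0.9 -0.6] q [ 0.5   0.16 -1.16  2.01  0.16  1.08  0.6 ]
stage tcp [-0.142  -0.1281] ROW [0.0003, -0.0021, 0.0001, -0.001, -0.004, -0.642] n 5.1
```

```bash

python3 -m pendant '[[0,-0.002,0,-0.001,-0.004,-0.642],[0,-0.002,0,-0.001,-0.004,-0.642],[0,-0.002,0.02,-0.001,-0.004,-0.642],[0,-0.002,0.05,-0.001,-0.004,-0.642],[0,-0.002,0.07,-0.001,-0.004,-0.642]]' 1; python3 go.py s -.143 -.12 .02 1.9;  python3 look.py scene s14 140 330 150 310 3.7; python3 look.py wrist w14 0 512 0 384 1.5
```

```text
clock: 12.05
tool_pos: [0.3833, 0.2192, 0.0285]
orientation: [-3.141, 0.001, 1.959]
contact_force: [-0.4, -1.3, -0.2]
finger_gap: 0.001
t 12.05 tcp [0.3833 0.2192 0.0285] rpy [-3.141e+00  1.000e-03  1.959e+00] F [-0.4 -1.3 -0.2] q [ 0.45  0.35 -1.17  2.07  0.39  0.97  1.03]
stage tcp [-0.1427 -0.13  ] ROW [-0.0028, 0.0096, 0.0085, -0.001, 0.001, -0.018] n 0.3
```

View pics/s14.png

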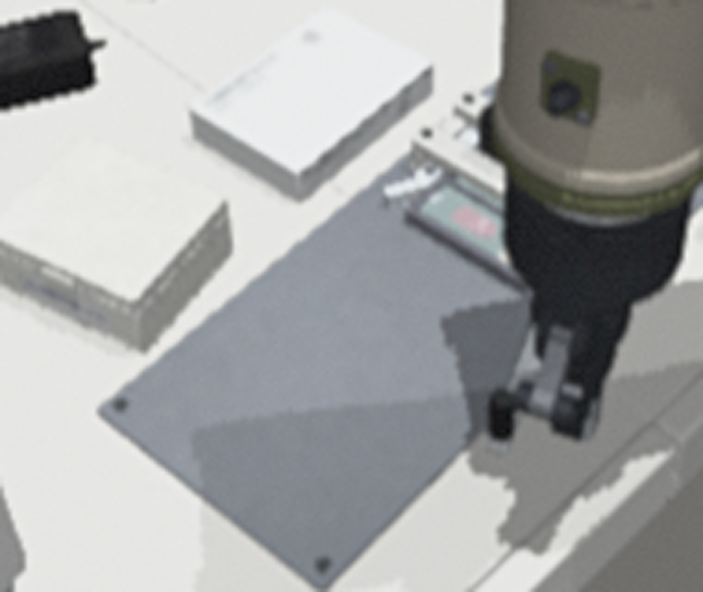

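View pics/w14.png

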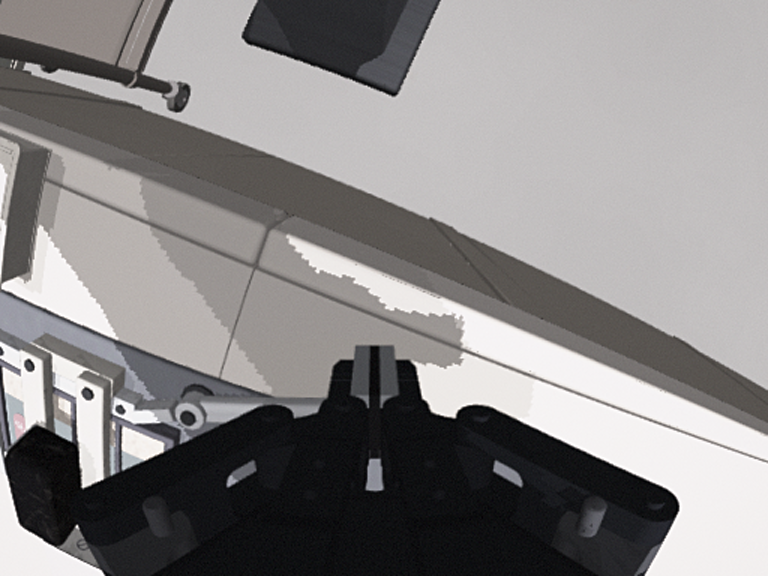

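```bash

python3 -m pendant '[[0,0,0,0,0,0],[0,0,0,0,0,0]]' 0.8; python3 look.py scene s15 260 320 230 280 10
python3 - <<'E'
from h import *
import pickle
f=pickle.load(open("pics/s15.pkl","rb"));d=f["depth"]
M=R.from_euler("xyz",f["orientation"])
def P(u,v):
    z=d[v,u];w=M.apply([(u-f["cx"])/f["fx"]*z,(v-f["cy"])/f["fy"]*z,z])+f["xyz"];return np.r_[w2s(*w[:2]),w[2]].round(3)
for v in range(252,276,2): print(v,*[P(u,v) for u in (286,290,293,296,299)])
E
```

```text
clock: 12.32
tool_pos: [0.3816, 0.2194, 0.0285]
orientation: [-3.136, -0.002, 1.952]
contact_force: [-0.2, -0.2, 0.4]
finger_gap: 0.102
252 [-0.193 -0.144  0.15 ] [-0.19  -0.149  0.151] [-0.179 -0.147  0.138] [-0.153 -0.136  0.102] [-0.157 -0.144  0.113]
254 [-0.194 -0.144  0.147] [-0.191 -0.149  0.148] [-0.182 -0.149  0.139] [-0.156 -0.139  0.103] [-0.158 -0.146  0.111]
256 [-0.197 -0.147  0.147] [-0.192 -0.151  0.145] [-0.185 -0.151  0.139] [-0.183 -0.155  0.14 ] [-0.157 -0.145  0.104]
258 [-0.199 -0.148  0.146] [-0.195 -0.153  0.145] [-0.194 -0.157  0.148] [-0.183 -0.156  0.135] [-0.157 -0.146  0.099]
260 [-0.202 -0.15   0.145] [-0.198 -0.155  0.145] [-0.196 -0.159  0.147] [-0.182 -0.156  0.129] [-0.164 -0.15   0.105]
262 [-0.203 -0.151  0.142] [-0.2   -0.157  0.144] [-0.198 -0.16   0.145] [-0.181 -0.155  0.121] [-0.166 -0.152  0.104]
264 [-0.122 -0.099  0.002] [-0.199 -0.156  0.137] [-0.197 -0.16   0.139] [-0.18  -0.155  0.115] [-0.152 -0.144  0.076]
266 [-0.125 -0.101  0.001] [-0.162 -0.133  0.07 ] [-0.16  -0.138  0.073] [-0.179 -0.155  0.109] [-0.15  -0.143  0.067]
268 [-0.129 -0.104  0.001] [-0.161 -0.133  0.064] [-0.158 -0.137  0.063] [-0.158 -0.143  0.069] [-0.151 -0.144  0.063]
270 [-0.132 -0.106  0.001] [-0.128 -0.112  0.002] [-0.158 -0.137  0.058] [-0.158 -0.143  0.064] [-0.15  -0.144  0.056]
272 [-0.135 -0.109  0.001] [-0.13  -0.114 -0.001] [-0.126 -0.118 -0.001] [-0.122 -0.122 -0.001] [-0.121 -0.128  0.002]
274 [-0.139 -0.111  0.   ] [-0.133 -0.117 -0.   ] [-0.131 -0.122  0.002] [-0.127 -0.126  0.   ] [-0.122 -0.129 -0.001]
```

View pics/s15.png

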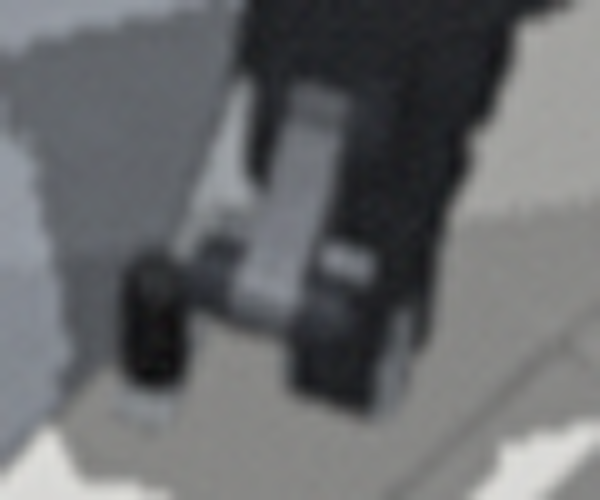

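```bash
python3 go.py s -.139 -.117 0 1.9
```

```text
t 12.37 tcp [0.3819 0.2194 0.0287] rpy [-3.137e+00 -1.000e-03  1.953e+00] F [-0.3  0.1 -0.5] q [ 0.45  0.35 -1.17  2.07  0.39  0.97  1.03]
stage tcp [-0.1429 -0.1314] ROW [-0.0081, 0.0127, 0.0287, -0.005, -0.001, -0.024] n 0.8
```

```bash
python3 -m pendant '[[-0.008,0,0.02,-0.005,0,-0.024],[-0.008,0,0.029,-0.005,0,-0.024],[-0.008,0.006,0.029,-0.005,0,-0.024],[-0.008,0.0127,0.029,-0.005,0,-0.024],[-0.008,0.0127,0.029,-0.005,0,-0.024]]'; python3 go.py s -.1416 -.1078 0 1.9;python3 look.py scene s16 240 320 220 280 9;python3 look.py top t16 180 240 240 290 10
```

```text
clock: 12.78
tool_pos: [0.3983, 0.2179, 0.0008]
orientation: [3.139, -0.002, 1.976]
contact_force: [0.9, 0.9, 0.2]
finger_gap: 0.095
t 12.78 tcp [0.3983 0.2179 0.0008] rpy [ 3.139e+00 -2.000e-03  1.976e+00] F [0.9 0.9 0.2] q [ 0.39  0.42 -1.1   2.07  0.47  0.93  1.  ]
stage tcp [-0.1402 -0.1152] ROW [-0.001, 0.0074, 0.0008, 0.002, -0.002, -0.001] n 0.2
```

View pics/s16.png

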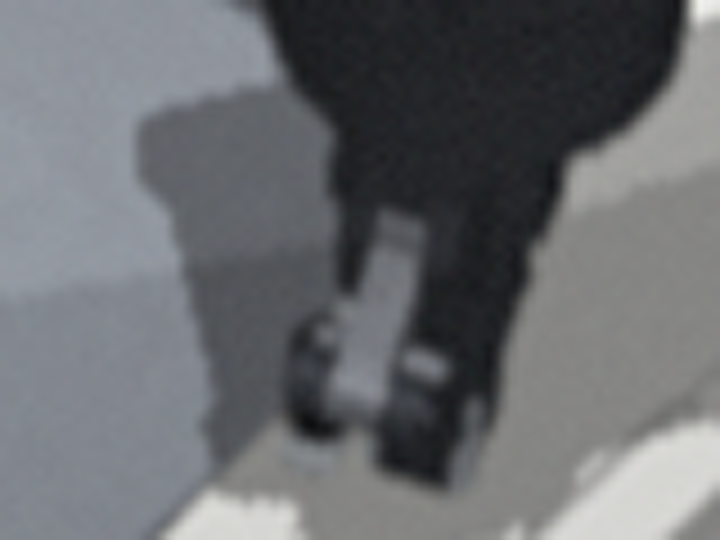

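View pics/t16.png

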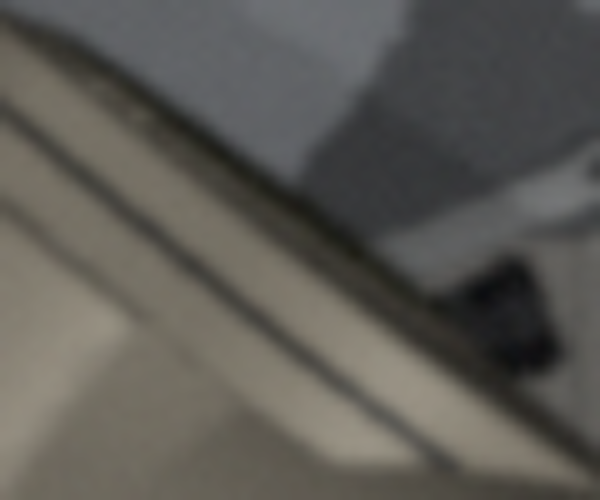

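```bash
cat > arc.py <<'E'
import sys
from h import *
from plant import manip
c=float(sys.argv[1]);z=float(sys.argv[2]);A=[float(v) for v in sys.argv[3:]]
s=manip.get_state();M=R.from_euler("xyz",s["orientation"]);out=[]
t=w2s(*s["tool_pos"][:2]);print("t",round(s["clock"],2),"stage",t.round(4),s["tool_pos"][2].round(4),"yawrel",round(s["orientation"][2]-ST[2]-np.pi/2,3),"F",s["contact_force"].round(1),"q",s["joint_pos"].round(2))
for a in A:
    p=np.array([-.0715,-.066])+.082*np.array([-np.sin(a),np.cos(a)])-c*np.array([np.cos(a),np.sin(a)])
    w=np.r_[s2w(*p),z];d=M.inv().apply(w-s["tool_pos"]);r=(M.inv()*R.from_euler("xyz",[np.pi,0,a+ST[2]+np.pi/2])).as_rotvec()
    out.append(d.round(3).tolist()+r.round(3).tolist())
print(out)
E
python3 arc.py .0155 0 1.9 1.84 1.74 1.63 1.52
```

```text
t 12.88 stage [-0.1399 -0.1164] 0.0004 yawrel 1.9 F [0.2 0.3 0.9] q [ 0.39  0.42 -1.11  2.07  0.47  0.93  1.01]
[[0.001, 0.01, 0.0, 0.002, -0.002, -0.0], [0.002, 0.015, 0.0, 0.001, -0.002, 0.06], [0.002, 0.023, 0.0, 0.001, -0.002, 0.16], [0.002, 0.032, 0.0, 0.001, -0.002, 0.27], [0.001, 0.042, 0.0, 0.001, -0.002, 0.38]]
```

```bash
python3 -m pendant '[[0.001,0.01,0,0.002,-0.002,0],[0.002,0.015,0,0.001,-0.002,0.06],[0.002,0.023,0,0.001,-0.002,0.16],[0.002,0.032,0,0.001,-0.002,0.27],[0.001,0.042,0,0.001,-0.002,0.38]]'; python3 arc.py .0155 0 1.41 1.3 1.19 1.08 0.97;python3 look.py scene s17 180 340 140 280 5
```

```text
clock: 13.3
tool_pos: [0.4352, 0.2352, 0.0008]
orientation: [-3.141, 0.0, 1.591]
contact_force: [-1.5, -2.0, 0.6]
finger_gap: 0.101
t 13.3 stage [-0.1546 -0.077 ] 0.0008 yawrel 1.514 F [-1.5 -2.   0.6] q [ 0.26  0.47 -0.97  1.97  0.47  0.95  0.64]
[[0.001, 0.009, 0.001, -0.0, 0.0, 0.104], [0.001, 0.018, 0.001, -0.0, 0.0, 0.214], [0.0, 0.027, 0.001, -0.0, 0.0, 0.324], [-0.001, 0.036, 0.001, -0.0, 0.0, 0.434], [-0.004, 0.045, 0.001, -0.0, 0.0, 0.544]]
```

View pics/s17.png

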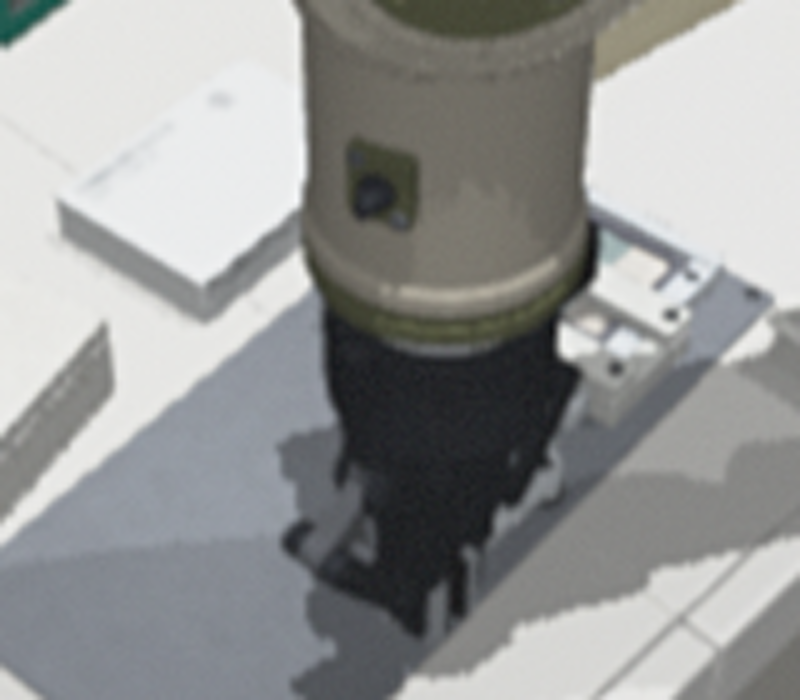

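```bash
python3 -m pendant '[[0.001,0.009,0.001,0,0,0.104],[0.001,0.018,0.001,0,0,0.214],[0,0.027,0.001,0,0,0.324],[-0.001,0.036,0.001,0,0,0.434],[-0.004,0.045,0.001,0,0,0.544]]'; python3 arc.py .0155 0 0.86 0.75 0.64 0.53 0.42;python3 look.py wrist w18 0 512 0 384 1.5
```

```text
clock: 13.77
tool_pos: [0.4821, 0.2327, 0.0005]
orientation: [3.142, -0.002, 1.036]
contact_force: [-0.3, 1.4, -0.6]
finger_gap: 0.102
t 13.77 stage [-0.1485 -0.0306] 0.0005 yawrel 0.959 F [-0.3  1.4 -0.6] q [ 0.16  0.49 -0.82  1.87  0.43  0.96  0.18]
[[-0.0, 0.008, 0.001, -0.0, -0.002, 0.099], [-0.0, 0.017, 0.001, -0.0, -0.002, 0.209], [-0.001, 0.026, 0.001, -0.0, -0.002, 0.319], [-0.002, 0.035, 0.001, -0.0, -0.002, 0.429], [-0.005, 0.044, 0.001, -0.0, -0.002, 0.539]]
```

View pics/w18.png

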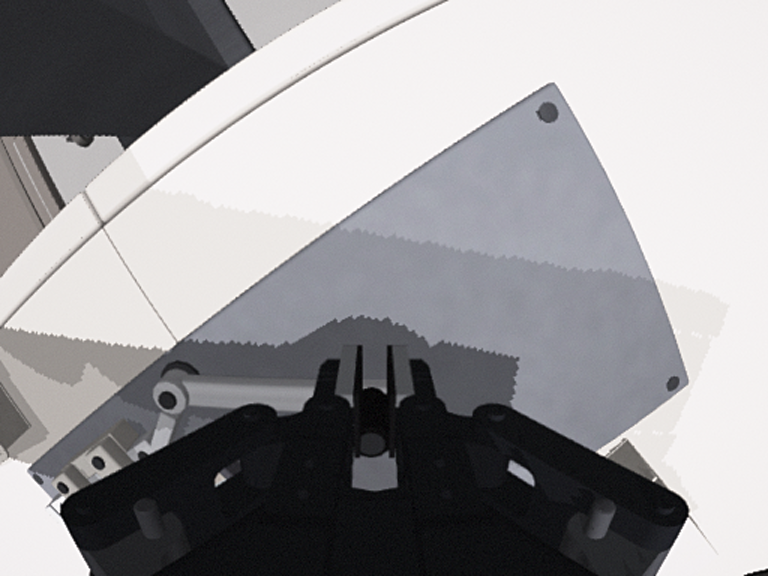

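The knob at (373,420) sits between the pad edges, and the bar runs square to the tool. The gate is following.

```bash
python3 -m pendant '[[0,0.008,0.001,0,-0.002,0.099],[0,0.017,0.001,0,-0.002,0.209],[-0.001,0.026,0.001,0,-0.002,0.319],[-0.002,0.035,0.001,0,-0.002,0.429],[-0.005,0.044,0.001,0,-0.002,0.539]]'; python3 arc.py .0155 0 0.33 0.24 0.15 0.08 0.03;python3 look.py wrist w19 0 512 0 384 1.5
```

```text
clock: 14.23
tool_pos: [0.519, 0.2056, 0.0002]
orientation: [-3.141, -0.002, 0.488]
contact_force: [0.1, 2.5, -0.1]
finger_gap: 0.103
t 14.23 stage [-0.1186  0.0042] 0.0002 yawrel 0.411 F [ 0.1  2.5 -0.1] q [ 0.11  0.5  -0.69  1.82  0.38  0.96 -0.25]
[[-0.0, 0.006, 0.0, -0.001, -0.002, 0.081], [0.0, 0.014, 0.0, -0.001, -0.001, 0.171], [0.0, 0.021, 0.0, -0.001, -0.001, 0.261], [-0.001, 0.027, 0.0, -0.001, -0.001, 0.331], [-0.001, 0.031, 0.0, -0.001, -0.001, 0.381]]
```

View pics/w19.png

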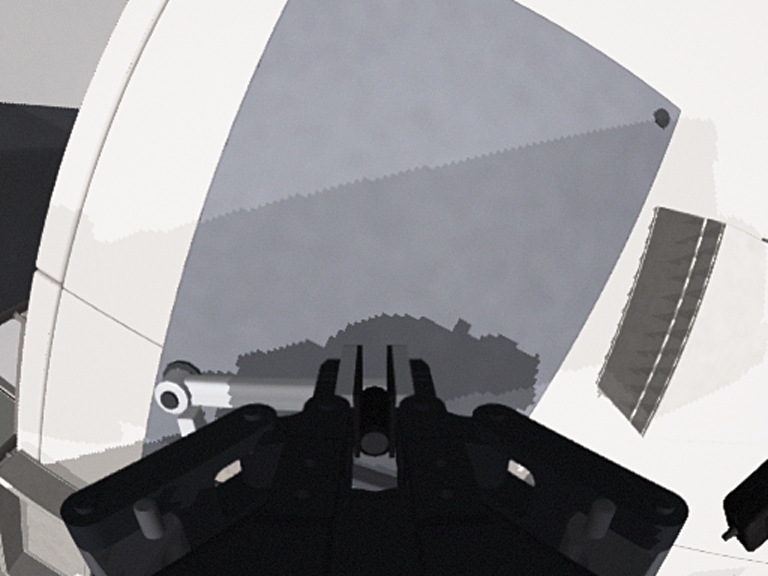

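```bash
python3 -m pendant '[[0,0.006,0,-0.001,-0.002,0.081],[0,0.014,0,-0.001,-0.001,0.171],[0,0.021,0,-0.001,-0.001,0.261],[-0.001,0.027,0,-0.001,-0.001,0.331],[-0.001,0.031,0,-0.001,-0.001,0.381]]'; python3 arc.py .0155 0 0.0 ;python3 look.py wrist w20 0 512 0 384 1.5
```

```text
clock: 14.7
tool_pos: [0.5335, 0.1755, 0.0005]
orientation: [3.141, -0.001, 0.099]
contact_force: [-0.2, 3.3, -0.4]
finger_gap: 0.099
t 14.7 stage [-0.0875  0.0163] 0.0005 yawrel 0.022 F [-0.2  3.3 -0.4] q [ 0.1   0.48 -0.6   1.81  0.33  0.95 -0.54]
[[-0.0, 0.001, 0.001, 0.0, -0.001, 0.022]]
```

View pics/w20.png

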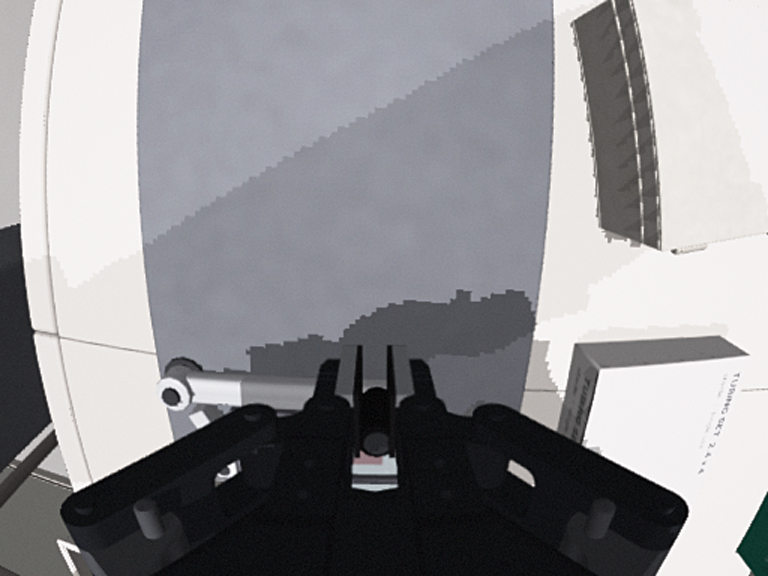

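Nearly shut. I'll push on in small steps until it stops.

```bash
python3 -m pendant '[[0,0.002,0,0,0,0.022],[0,0.003,0,0,0,0.022],[0,0.003,0,0,0,0.022]]';python3 -m pendant '[[0,0.002,0,0,0,0],[0,0.002,0,0,0,0]]'; python3 -m pendant '[[0,0.002,0,0,0,0],[0,0.002,0,0,0,0]]'; python3 -m pendant '[[0,0.002,0,0,0,0],[0,0.002,0,0,0,0]]'; python3 arc.py .0155 0 0
```

```text
clock: 15.0
tool_pos: [0.5337, 0.1753, 0.0009]
orientation: [-3.138, -0.003, 0.081]
contact_force: [2.4, 8.1, -3.9]
finger_gap: 0.099
clock: 15.17
tool_pos: [0.5336, 0.1756, 0.0011]
orientation: [-3.136, -0.004, 0.088]
contact_force: [2.4, 5.9, -4.9]
finger_gap: 0.099
clock: 15.33
tool_pos: [0.5334, 0.1757, 0.0013]
orientation: [-3.133, -0.005, 0.095]
contact_force: [2.3, 4.8, -4.2]
finger_gap: 0.101
clock: 15.5
tool_pos: [0.5333, 0.1757, 0.0015]
orientation: [-3.131, -0.006, 0.102]
contact_force: [2.6, 5.9, -3.2]
finger_gap: 0.101
t 15.5 stage [-0.0878  0.0161] 0.0015 yawrel 0.025 F [ 2.6  5.9 -3.2] q [ 0.11  0.47 -0.61  1.82  0.32  0.94 -0.53]
[[-0.0, 0.001, 0.002, -0.011, -0.006, 0.025]]
```

```bash
python3 -m pendant '[[0,-0.008,0,0,0,0],[0,-0.02,0,0,0,0],[0,-0.04,0,0,0,0],[0,-0.05,-0.03,0,0,0],[0,-0.05,-0.07,0,0,0]]';python3 go.py s -.2 -.16 .16 0.3
```

```text
clock: 15.92
tool_pos: [0.5239, 0.228, 0.0702]
orientation: [-3.13, 0.0, 0.109]
contact_force: [0.3, 1.3, 0.6]
finger_gap: 0.098
t 15.92 tcp [0.5239 0.228  0.0702] rpy [-3.13   0.     0.109] F [0.3 1.3 0.6] q [ 0.06  0.41 -0.65  1.74  0.27  1.08 -0.57]
stage tcp [-0.1406  0.0108] ROW [-0.1688, -0.0659, -0.089, -0.011, -0.001, -0.268] n 4.8
```

```bash
python3 -m pendant '[[0,0,-0.04,0,0,0],[-0.04,-0.02,-0.08,0,0,0],[-0.08,-0.04,-0.089,0,0,-0.2],[-0.12,-0.066,-0.089,0,0,-0.25],[-0.169,-0.066,-0.089,0,0,-0.268]]';python3 look.py scene s21 180 330 140 270 5;python3 look.py top t21 150 320 180 280 4.7
```

```text
clock: 16.33
tool_pos: [0.3771, 0.2754, 0.16]
orientation: [-3.13, -0.005, 0.39]
contact_force: [-0.6, 1.8, 1.1]
finger_gap: 0.101
```

View pics/s21.png

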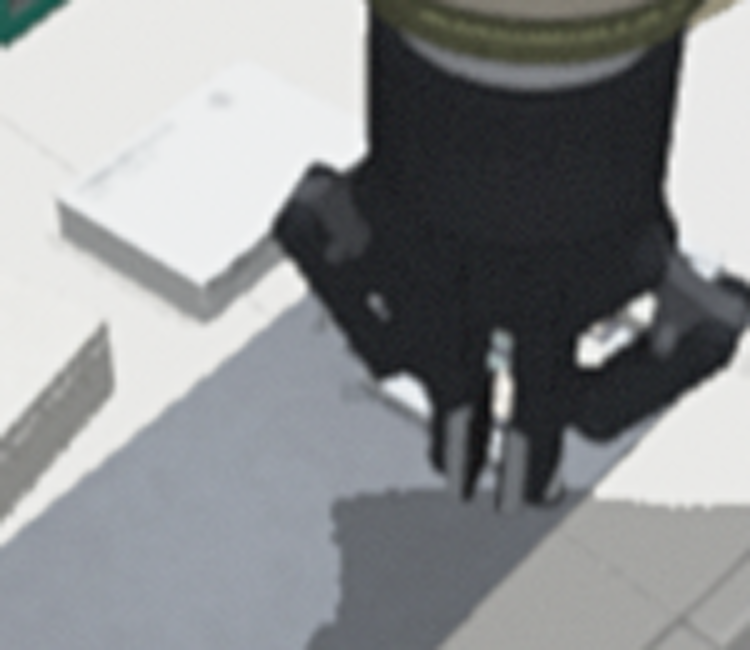

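View pics/t21.png

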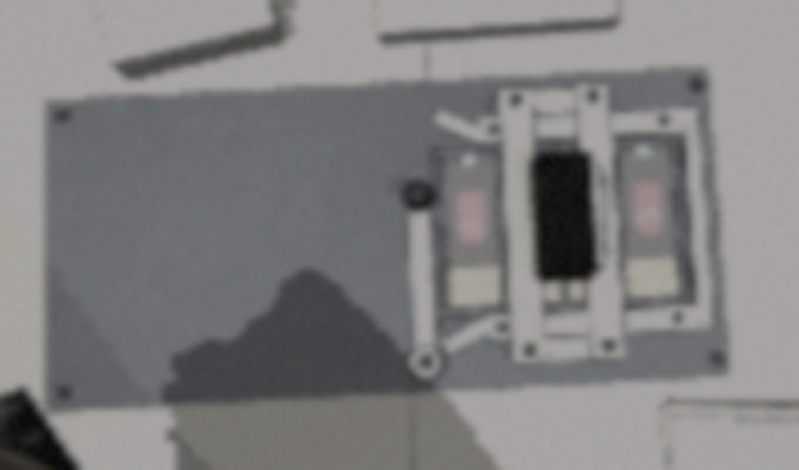

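```bash
python3 - <<'E'
from h import *
k=w2s(*crop("top",(420,192),.045)[:2]);p=w2s(*crop("top",(425,361),.018)[:2]);print("knob",k,"piv",p,"a",np.arctan2(-(k-p)[0],(k-p)[1]),np.arctan2(-(k[0]+.0715),k[1]+.066))
q=w2s(*crop("top",(418,300),.018)[:2]);print("bar left edge",q,w2s(*crop("top",(412,220),.018)[:2]))
for c in [(433,148),(440,312),(689,135),(697,308)]: print(w2s(*crop("top",c,.018)[:2]).round(4))
print("buffer",w2s(*crop("top",(685,150),.018)[:2]))
E
python3 - <<'E'
import cv2
a=cv2.imread("pics/t21.png")[60:400,390:740];cv2.imwrite("pics/t22.png",cv2.resize(a,None,fx=1.7,fy=1.7))
E
```

```text
knob [-0.06852741  0.01731415] piv [-0.07065757 -0.06448666] a -0.026034962392488453 -0.03566420609420701
bar left edge [-0.07286665 -0.03386722] [-0.07419015  0.00679038]
[-0.0619  0.0433]
[-0.062  -0.0405]
[0.0698 0.0433]
[ 0.0676 -0.0452]
buffer [0.06720131 0.03561061]
```

View pics/t22.png

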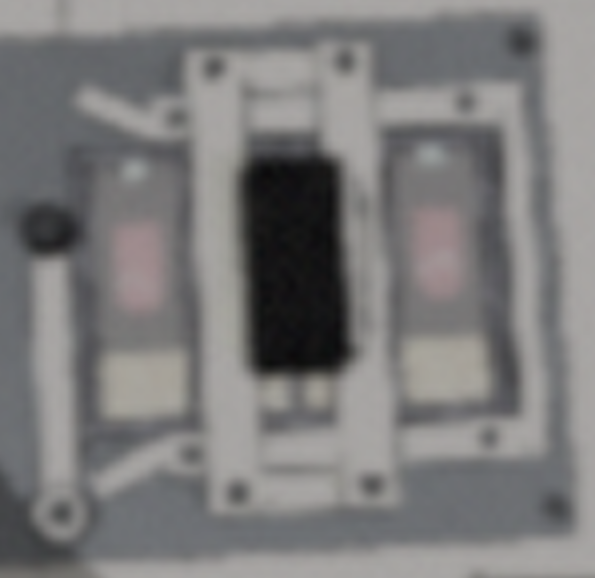

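```bash
python3 -m pendant '[[0,0,0,0,0,0],[0,0,0,0,0,0],[0,0,0,0,0,0]]'; python3 -c "
from plant import manip
print(manip.close_job())"
```

```text
clock: 16.68
tool_pos: [0.3731, 0.2748, 0.1593]
orientation: [-3.134, -0.003, 0.39]
contact_force: [-0.7, -0.1, 0.1]
finger_gap: 0.105
the job is handed in; nothing more can be done
None
```

I pushed the carrier flat along the stage, under the bridge and up to the end stop. I then swung the gate shut by its knob, backed the arm clear and handed in at about 16.7 s. No verdict was reported.

**What the last checks showed:**
- **Carrier:** in the final top image it lies square between the rails, with its trailing edge measured at stage x of about -62 mm (home is -64 mm). The push stopped solidly at about 8 N.
- **Gate:** its angle measured about -0.03 rad, which is zero within the camera error, and it stopped solidly at about 6–8 N.
- **Bystanders:** the slide case, flat carton and open tray looked undisturbed in the images. I did not measure their positions.
- **Robot:** it touched nothing at hand-in, with force readings at noise level.

**What disagreed:**
- **Fingertip height:** the fingertips sit about 23 mm higher than the reported TCP, where the description implies 13 mm at most. My first push therefore passed over the carrier without moving it. I found the plate by touch (up to about 24 N), corrected the height and pushed again.
- **Camera bias:** the top camera reads 1–3 mm too far along stage x near the mouth, so the carrier and gate positions above carry that error.

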